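# Set the backdrop on the camera stand and show a test cell to the camera

### The job

Lower the black backdrop by its upright panel so that its metal foot goes over the two brass pins of the camera stand and lies flush, and let go of it. Then take the yellow-sleeved test cell out of the grey rack and hold it up in front of the camera: the middle of the cell at the focus, straight above the white cross and 110 mm above the worktop, the cell right way up but leaning 18 degrees away from the camera so that it is square to the camera's line of sight. Finish while still holding it there, still and touching nothing else; leave the other things where they stand.

Things in the scene. Friction and masses are not known exactly. Their poses are not given: they have to be found in the camera images.
- camera_stand: fixed stand: dark steel base 265 x 132 mm, 12 mm thick, with a red camera on an aluminium post (18 mm across, at x +128 mm). Origin on the worktop under the white cross painted on the base; x level from the cross to the post, z up. Base spans x -110 to +155, y -66 to +66 mm. Two brass pins, 10 mm across, 22 mm tall, tips tapered to 5 mm, stand on the base at x -70, y -42 and +42 mm
- lens (a point): centre of the front of the camera's black lens (tube 34 mm across), at x +87, z 138 mm of camera_stand; the camera looks towards stand -x and 18 degrees down. Behind the lens, farther along +x, is the red body, 42 mm square, about x +115 to +175, z 129 to 185 mm
- seat (a point): point on the top face of the stand's base (12 mm above the worktop), midway between the two pins; axes as camera_stand. The backdrop's origin comes here when its foot lies flush over the pins
- focus (a point): the camera's focus, in the air above the white cross, 110 mm above the worktop, 92 mm from the lens front along its sight line. Its z axis is the direction the cell's own z axis must take: up and leaning 18 degrees away from the camera, towards the pins; its x axis points along the sight line to the lens
- backdrop: loose, 0.22 kg, on the worktop: aluminium foot plate 50 (x) x 116 (y) x 10 (z) mm with two 15 mm through holes at y -42 and +42 mm, and an upright black panel in the middle, 10 mm thick (x), 54 mm wide (y), from z 10 to 88 mm. Origin at the centre of the foot's underside, z up. Fits the pins either way round. Grip the top of the panel across its thickness
- rack: fixed grey plastic rack, 60 (x) x 206 (y) x 16 (z) mm, origin at the centre of its underside, z up. Three round seats 36 mm across and 6 mm deep (seat floor at z 10 mm) at y -65, 0 and +65 mm, holding the test cell, the ink pot and the black tube in any order, upright
- test_cell: loose upright round cell with yellow and black sleeve and light ends, 26 mm across, 48 mm tall, 0.062 kg; origin at the centre of its underside, z along its length up to its top. Stands in a seat of the rack, 42 mm of it proud of the rack's top
- test_cell_middle (a point): the middle of the test cell, on its axis, 24 mm above its underside
- ink_pot: loose brown pot with black lid, 32 mm across, 58 mm tall, standing in a seat of the rack; origin at the centre of its underside. Leave alone
- black_tube: loose black tube, 22 mm across, 66 mm tall, standing in a seat of the rack; origin at the centre of its underside. Leave alone
- tape_roll: loose roll of tan tape lying flat on the worktop, 78 mm across, 18 mm high; origin at the centre of its underside. Leave alone
- marker: loose blue marker pen lying on the worktop, 131 mm long (its y), 13 mm high; origin at the centre of its underside. Leave alone
Not all that is in view belongs to the job. Leave any green or purple look-alike of the backdrop alone.

How it is judged:
By the outcome, as a careful person would: the job done as asked, in the order asked, and still so for the second after the job is handed in, while the arm keeps its last pose, push and grip.
It also fails if it takes over 58 s, if anything falls off the work surface, if the arm or the gripper's body presses on something with over 40 N, if the wrist force passes 120 N, or if a joint passes its speed limit or range.

### The arm

A 6-joint arm with a two-finger parallel gripper is mounted at the origin on a cart in front of the work surface, level with it; the furniture and walls round the work are solid. World frame = base frame: x ahead of the robot, y to its left, z up, the work surface at z = 0. Lengths are in m, angles in degrees, forces in N, time in s.
With the tool pointing down it reaches from about 0.275 to 0.975 m from the base axis. Payload 8.4 kg.
Tool frame: the origin (TCP) lies at the very end of the fingers, on their centre line; the grasp point (between the pads) lies manip.hold_point_z behind it (manip.hold_point_z is the distance from the TCP to the grasp point, in m); x points along the fingers, z is the direction in which the jaws open and shut, and the axes are right-handed (so a half turn about x gives the same grasp; the last joint's range is limited). The gripper opens to 92 mm and grips with 3 to 60 N. Pads are 20 mm wide; open, the fingers measure 128 mm over their backs; the gripper's body (75 mm by 189 mm) begins 69 mm behind the grasp point.
Start: joints at [-74.336, 20.225, 93.587, -0, 66.188, -0.138], TCP at [0.17, -0.601, 0.215] pointing down, gripper open.
Joint ranges: [-150.9, 150.9], [-52.94, 120.26], [3.33, 152.33], [-74.26, 254.26], [0, 154.13], [-172.89, 172.89]. Speed limits (degrees/s): [127.2, 127.2, 159.86, 180, 180, 180].

### API

Orientations are given as [roll, pitch, yaw] about the fixed x, y, z axes, in that order (R = Rz(yaw) Ry(pitch) Rx(roll)).
In Python, from rig import manip, imaging, workorder gives the robot as it stands.
- The arm moves only by the tool drive_tool, never from a script. Its arguments are lists of equal length, an entry for each row: "offset": the shift along the tool's x, y, z in cm, a list of three; "rot": the turn, a rotation vector about the tool's x, y, z in rad, a list of three. In form: {"offset": [[x, y, z], ...], "rot": [[wx, wy, wz], ...]}. A call has 1 to 12 rows; each row shifts and turns the commanded pose from where the row before left it, along the tool's axes as they then stand; what a row does not reach is not made up. A row lasts 1/12 s, in which the tool goes at most 41.7 mm and 7.16 degrees, less where a joint would pass 70% of its speed; a pose out of reach is approached as far as the arm can. A call is refused whole if a number of a shift passes 4.17 or a number of a turn 0.125, either way. A call with a gripper value outside its range is refused whole. "gripper" is the closure, from 0 (fully open) to 1 (shut), set as the call begins (left out, the last holds). The fingers move at their own pace and stop on an object; "grip_force" is the grip in N (left out, the last holds). Time passes only in rows, so rows that do not move let the fingers close. It gives the time, the measured TCP pose, the force and the opening at its end, in the units of the state.
- manip.read_state(): the state, without advancing time (a new reading comes with each control period).
- imaging.get_image(name): name is "scene" or "top" or "wrist"; returns a dict with "pixels" (480x640x3 uint8, blue, green, red), "vfov" (degrees; the focal length in pixels is half the picture's height over the tangent of half this angle, whatever the lens; pixels are square), "cx", "cy" (the principal point, pixels), "view" (4x4, takes a point from world to camera coordinates). Camera axes: x right, y down, z forward; pixel columns grow to the right and rows downward; lengths in m; the calibration is good to about 2 mm. A picture is of the moment at which its call begins. There is no depth.
- workorder.close_job(): hands the job in, once; it reports no verdict.
Trained networks look in the newest picture that a camera, given by its name, has taken for a name from the list of things; names that differ only in an ending like _2 or _b are one class to them, and where a whole thing is asked for, a point or a joint stands for the part that bears it (a point fixed in the world has none). Each returns a list of dicts, best first, with "conf" (0 to 1); they miss things now and then, are a little off and sometimes report something else, mostly with a low value. They report only what shows in the picture. A call takes as long as a camera call. They do not tell look-alikes from the thing itself.
- imaging.boxes_of(name, camera): "pixel" ([row, column] in pixels, amid what is visible of it).
- imaging.spot_point(name, camera): "pixel" ([row, column] in pixels: a listed point, or the origin of a listed thing).
The state is a dict: "clock": time; "joint_pos": joint angles; "qd": joint speeds; "joint_torque": joint torques, N m; "tool_pos": TCP position; "eef_rot": TCP orientation; "wrist_force": force on the tool from outside, world axes, zero at the start; "wrist_torque": the same for the moment, N m; "finger_gap": finger opening in m.
Only numpy, scipy, OpenCV 4.12 (cv2) and the standard library are available. Lean on these libraries where they do the work, as an engineer would, in place of code of your own. Each camera call takes 0.05 s, during which the arm holds its last target.

## Working session

There is one attempt and no reset: what is moved stays moved. The work goes in short steps, Python scripts to look and compute and a tool call to move; the robot and the scene stay as the last step left them, time stands still between calls to the robot, and variables do not carry over. Pictures are saved under pics/ and viewed, and the job is handed in when it is done.

Besides the shell and the picture viewer there is one more tool, called after "Call:" as name(argument=value, ...), one argument or row to a line, values as JSON. drive_tool: Moves the arm, as the interface text tells. Its arguments: {"type":"object","properties":{"offset":{"type":"array"},"rot":{"type":"array"},"gripper":{"type":"number"},"grip_force":{"type":"number"}},"required":["offset","rot"]}

```bash
ls; mkdir -p pics; python3 - <<'E'
from rig import manip, imaging, workorder
import cv2
s=manip.read_state(); print(s, manip.hold_point_z)
for n in ["scene","top","wrist"]:
    im=imaging.get_image(n); cv2.imwrite(f"pics/{n}0.png",im["pixels"]); print(n,im["vfov"],im["cx"],im["cy"],im["view"])
E
```

```text
pics
{'clock': 0.0, 'joint_pos': array([-7.43349150e+01,  2.02630625e+01,  9.36285301e+01,  8.55663912e-04,
        6.61876507e+01, -1.37716897e-01]), 'qd': array([ 0.07697672,  0.02583484,  0.05832593, -0.03091688, -0.03879677,
       -0.05827439]), 'joint_torque': array([-4.16435432e-03, -5.93849766e+01, -3.34221303e+01,  6.93558273e-02,
        2.35972280e-02, -9.43485657e-05]), 'tool_pos': array([ 0.17007414, -0.60090302,  0.21386149]), 'eef_rot': array([179.29663772,  89.92075281, 105.09909364]), 'wrist_force': array([-0.23760608, -0.61464856,  0.14166073]), 'wrist_torque': array([-0.02585834,  0.04792684,  0.01684369]), 'finger_gap': 0.09178614222555506} 0.0187
scene 53.023971720816476 325.7748174855885 239.13343969529086 [[-0.64027734 -0.76799624  0.01505642  0.36199303]
 [-0.57909784  0.46972969 -0.66633303  0.38555646]
 [ 0.50466882 -0.43535708 -0.74550224  1.01016844]
 [ 0.          0.          0.          1.        ]]
top 57.12475453112901 322.36836817228857 239.55358882020528 [[ 1.53759442e-03 -9.99948143e-01 -1.00671667e-02  3.05223699e-02]
 [-9.87552172e-01  6.50311994e-05 -1.57291777e-01  5.48620120e-01]
 [ 1.57284275e-01  1.01837033e-02 -9.87500860e-01  1.15839388e+00]
 [ 0.00000000e+00  0.00000000e+00  0.00000000e+00  1.00000000e+00]]
wrist 67.56460352655691 318.7045185212218 239.40841294140805 [[ 2.72430799e-01 -9.62175010e-01 -8.42506950e-04 -6.25315885e-01]
 [-9.28605053e-01 -2.63154858e-01  2.61614555e-01 -2.99767735e-02]
 [-2.51940697e-01 -7.04895059e-02 -9.65172065e-01  3.90117531e-01]
 [ 0.00000000e+00  0.00000000e+00  0.00000000e+00  1.00000000e+00]]
```

View pics/scene0.png

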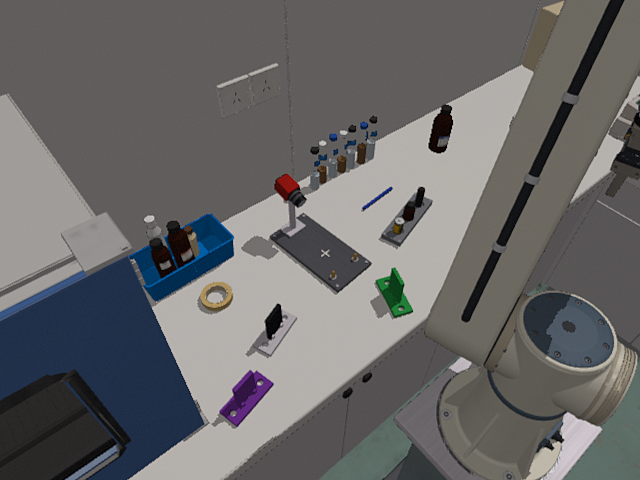

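View pics/top0.png

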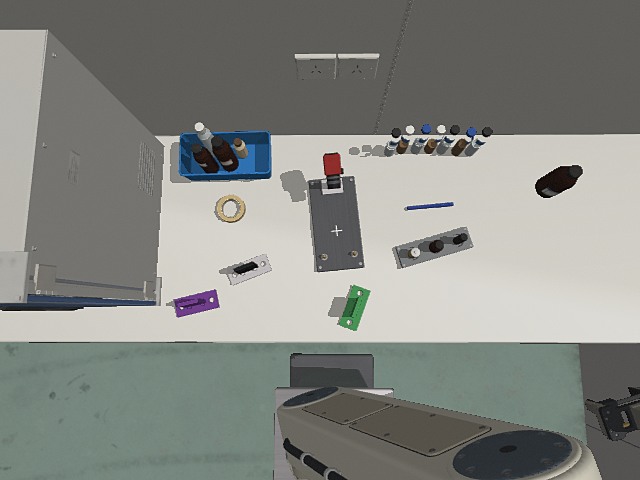

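View pics/wrist0.png

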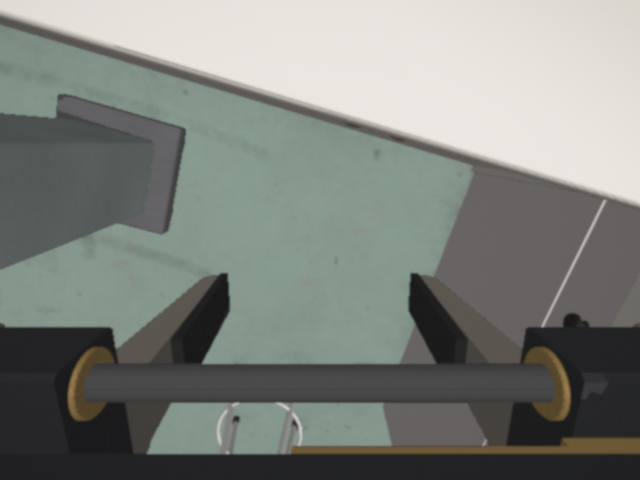

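```bash
cat > h.py <<'E'
from rig import manip, imaging, workorder
import numpy as np, cv2
from scipy.optimize import least_squares
from scipy.spatial.transform import Rotation as R
def K(im):
    f=240/np.tan(np.radians(im["vfov"]/2)); return np.array([[f,0,im["cx"]],[0,f,im["cy"]],[0,0,1]])
def proj(im,P):
    P=np.atleast_2d(P); c=P@im["view"][:3,:3].T+im["view"][:3,3]; u=c@K(im).T; return (u[:,:2]/u[:,2:])[:,::-1] # row,col
def onplane(im,px,z):
    d=np.linalg.inv(K(im))@np.array([px[1],px[0],1.]); Rv=im["view"][:3,:3]; o=-Rv.T@im["view"][:3,3]; d=Rv.T@d
    return o+d*(z-o[2])/d[2]
def tri(obs):
    f=lambda P: np.concatenate([proj(im,P)[0]-px for im,px in obs])
    r=least_squares(f,[0.5,0,0.05]); return r.x, r.fun
E
python3 - <<'E'
from h import *
ims={n:imaging.get_image(n) for n in ("top","scene")}
for t in ["camera_stand","lens","seat","focus","backdrop","rack","test_cell","test_cell_middle","ink_pot","black_tube","tape_roll","marker"]:
    o={}
    for n in ims:
        r=imaging.spot_point(t,n); o[n]=r
        print(t,n,[(np.round(a["pixel"],1),round(a["conf"],2)) for a in r[:3]])
    if o["top"] and o["scene"]:
        P,e=tri([(ims[n],np.array(o[n][0]["pixel"])) for n in ims]); print("   ",P.round(4),e.round(1))
for n,c in (("top",(170,180,320,320)),("scene",(210,180,460,450))):
    x0,y0,x1,y1=c; 
    if n=="top": x0,y0,x1,y1=200,150,400,300
    else: x0,y0,x1,y1=220,160,420,310
    cv2.imwrite(f"pics/{n}_z.png",cv2.resize(ims[n]["pixels"][y0:y1,x0:x1],None,fx=4,fy=4,interpolation=cv2.INTER_CUBIC))
E
```

```text
camera_stand top []
camera_stand scene [(array([254.3, 326.2]), 0.63)]
lens top [(array([189.5, 332.1]), 0.69), (array([233.1, 331.2]), 0.63)]
lens scene [(array([203.3, 302.5]), 0.66)]
    [0.6593 0.0043 0.1469] [ 0.5  0.4 -0.2 -0.6]
seat top [(array([253.2, 341.2]), 0.61)]
seat scene [(array([267.7, 344.6]), 0.73)]
    [ 0.5156 -0.0223  0.001 ] [ 0.3  0.3 -0.1 -0.4]
focus top [(array([221.8, 335.9]), 0.94)]
focus scene [(array([229.6, 326.9]), 0.62), (array([204.7, 417.4]), 0.16)]
    [ 0.5813 -0.0083  0.1058] [ 1.6  1.4 -0.4 -2. ]
backdrop top [(array([270.8, 248.2]), 0.82), (array([304.5, 355.4]), 0.71), (array([304.7, 195. ]), 0.6)]
backdrop scene [(array([395.3, 247.9]), 0.92), (array([297.1, 395.9]), 0.73), (array([332.4, 273.3]), 0.65)]
    [ 0.5107  0.3106 -0.3188] [-4.5 -4.   1.2  4.7]
rack top [(array([244.6, 432.3]), 0.58), (array([191.2, 333.1]), 0.24)]
rack scene [(array([219.8, 407.8]), 0.75), (array([198.4, 377.6]), 0.58)]
    [ 0.5372 -0.2812 -0.0006] [ 1.4  1.1 -0.3 -1.9]
test_cell top [(array([255.1, 409.9]), 0.55)]
test_cell scene [(array([231.5, 400.3]), 0.44)]
    [ 0.5047 -0.2128  0.0231] [ 1.4  1.1 -0.3 -1.8]
test_cell_middle top [(array([253.5, 414.5]), 0.6), (array([204.2, 428.2]), 0.46)]
test_cell_middle scene [(array([224.6, 399.3]), 0.52)]
    [ 0.5108 -0.2191  0.0407] [-0. -0.  0.  0.]
ink_pot top [(array([223.8, 338.8]), 0.74), (array([248.9, 432.8]), 0.57)]
ink_pot scene [(array([216.8, 404.2]), 0.48)]
    [ 0.4927 -0.064   0.2076] [ 28.3  23.5  -6.6 -36.4]
black_tube top [(array([241.8, 457.6]), 0.42)]
black_tube scene [(array([206. , 417.1]), 0.47)]
    [ 0.5508 -0.3468  0.0033] [-0.8 -0.6  0.1  1. ]
tape_roll top [(array([208.5, 231.4]), 0.75)]
tape_roll scene [(array([293.7, 218. ]), 0.97)]
    [0.64   0.2867 0.0219] [ 0.2  0.2 -0.1 -0.2]
marker top [(array([205.4, 432.5]), 0.43)]
marker scene []
```

View pics/top_z.png

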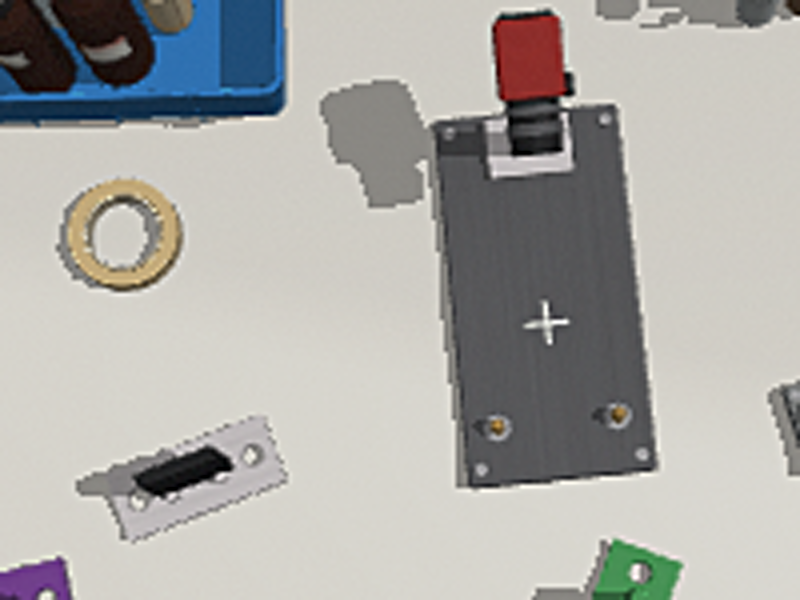

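View pics/scene_z.png

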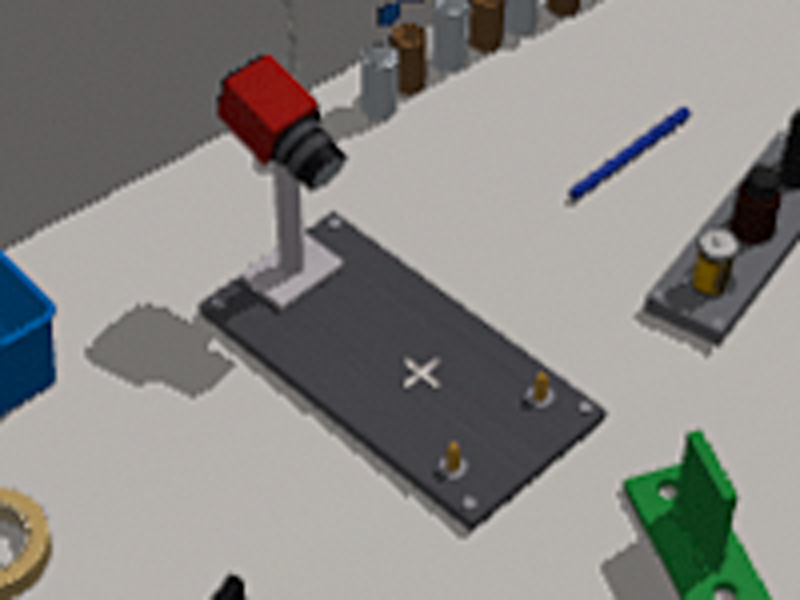

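```bash
python3 - <<'E'
from h import *
ims={n:imaging.get_image(n) for n in ("top","scene")}
for n,nm,(x0,y0,s) in (("top","bd",(215,240,10)),("scene","bd",(245,295,10)),("top","rk",(385,220,8)),("scene","rk",(370,180,8))):
    w=800//s;h=int(w*.75)
    cv2.imwrite(f"pics/{n}_{nm}.png",cv2.resize(ims[n]["pixels"][y0:y0+h,x0:x0+w],None,fx=s,fy=s,interpolation=cv2.INTER_CUBIC))
E
```

```text
(no output)
```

View pics/top_bd.png

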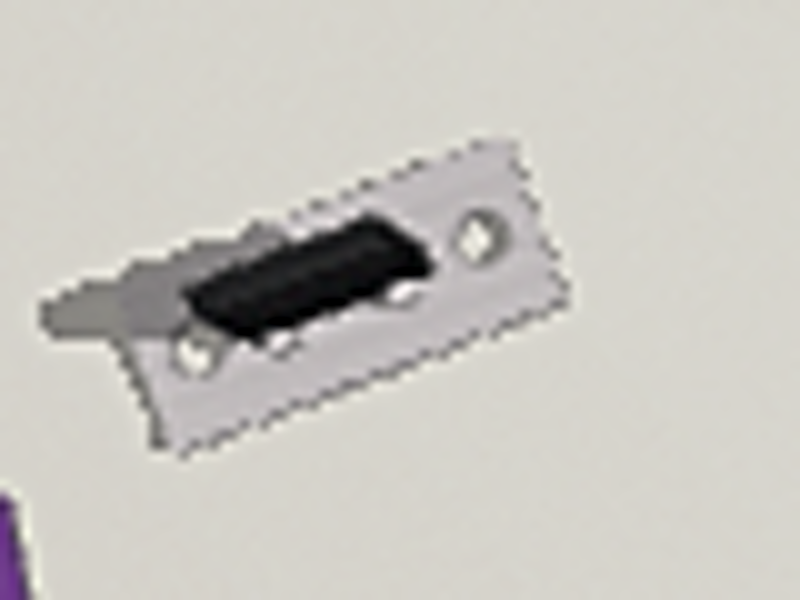

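View pics/scene_bd.png

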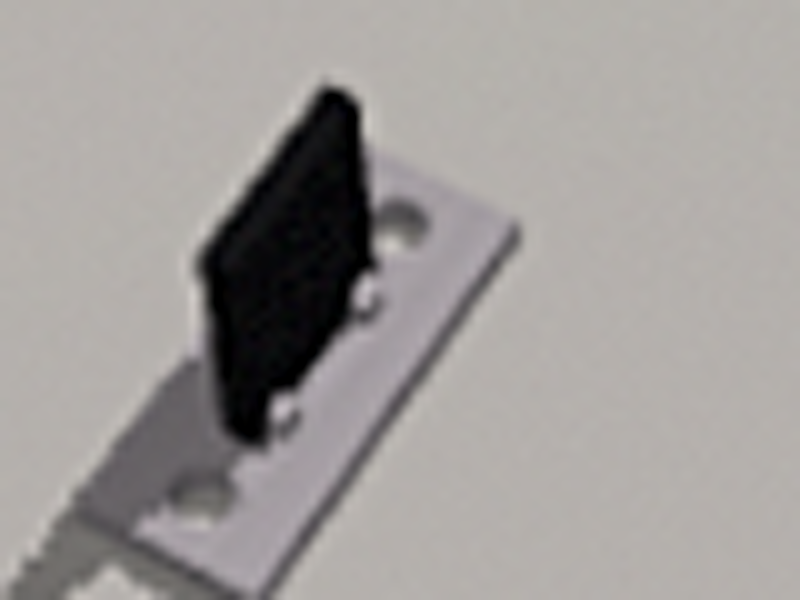

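View pics/top_rk.png

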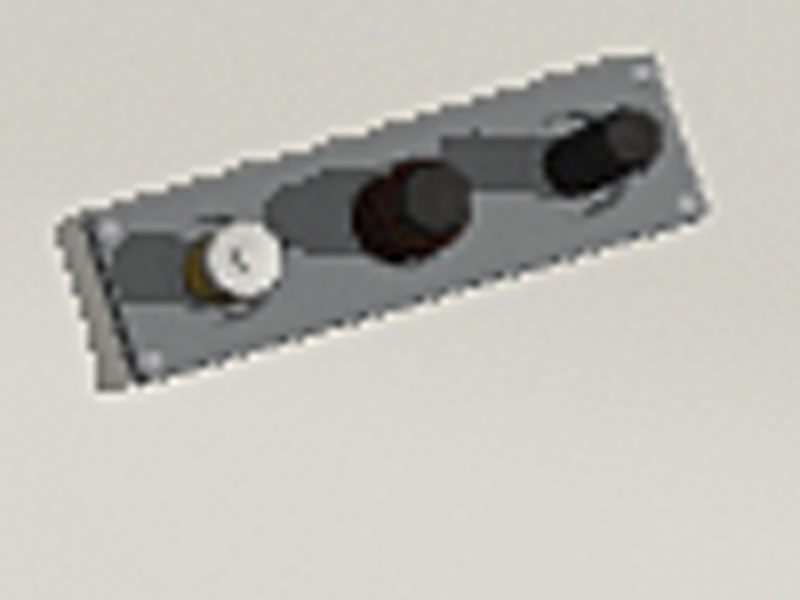

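View pics/scene_rk.png

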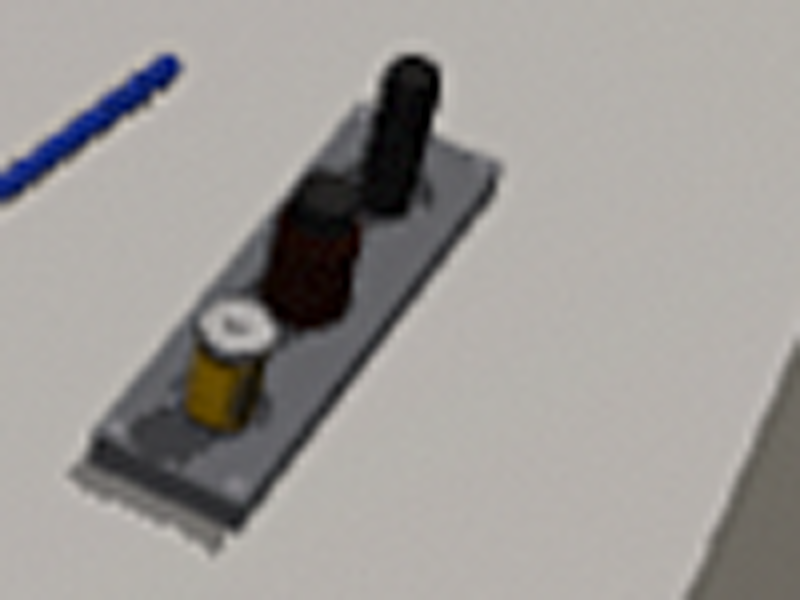

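```bash
cat > fit.py <<'E'
from h import *
def fit(ims,obs,x0,sc={'top':1,'scene':1}):
    # obs: list (cam, (u,v full px), local xyz)
    def pt(p,l): 
        c,s=np.cos(p[2]),np.sin(p[2]); return np.array([p[0]+c*l[0]-s*l[1],p[1]+s*l[0]+c*l[1],l[2]])
    f=lambda p: np.concatenate([proj(ims[c],pt(p,l))[0]-uv[::-1] for c,uv,l in obs])
    r=least_squares(f,x0,loss="soft_l1"); return r.x,f(r.x).reshape(-1,2)
E
python3 - <<'E'
from fit import *
ims={n:imaging.get_image(n) for n in ("top","scene")}
def mk(cam,x0,y0,s,d): return [(cam,np.array([(u+.5)/s-.5+x0,(v+.5)/s-.5+y0]),np.array(l)/1000.) for (u,v),l in d]
st=mk("top",200,150,4,[((434,124),(155,66,12)),((615,105),(155,-66,12)),((657,467),(-110,-66,12)),((467,487),(-110,66,12)),((547,323),(0,0,12))])
ss=mk("scene",220,160,4,[((466,526),(-110,66,12)),((604,412),(-110,-66,12)),((203,310),(155,66,12)),((333,215),(155,-66,12)),((421,373),(0,0,12))])
bt=mk("top",215,240,10,[((515,142),(25,-58,10)),((568,295),(-25,-58,10)),((165,450),(-25,58,10)),((483,238),(0,-42,10)),((200,350),(0,42,10)),((185,292),(5,27,88)),((370,215),(5,-27,88))])
bs=mk("scene",245,295,10,[((375,152),(25,-58,10)),((518,225),(-25,-58,10)),((250,597),(-25,58,10)),((402,222),(0,-42,10)),((202,493),(0,42,10)),((330,85),(5,-27,88)),((203,262),(5,27,88))])
rt=mk("top",385,220,8,[((92,212),(30,103,16)),((655,55),(30,-103,16)),((710,213),(-30,-103,16)),((140,382),(-30,103,16))])
rs=mk("scene",370,180,8,[((95,437),(30,103,16)),((238,518),(-30,103,16)),((500,172),(-30,-103,16)),((355,105),(30,-103,16))])
for nm,a,b,x0 in (("stand",st,ss,(.58,0,0)),("bd",bt,bs,(.5,.25,.3)),("rack",rt,rs,(.54,-.28,.3))):
    for o in (a,b,a+b):
        p,e=fit(ims,o,x0); print(nm,p[:2].round(4),np.degrees(p[2]).round(2),np.abs(e).max().round(2))
    print(e.round(1).tolist())
ct=mk("top",385,220,8,[((244,260),(0,0,0))])[0][1][::-1]; cs=mk("scene",370,180,8,[((238,325),(0,0,0))])[0][1][::-1]
print(tri([(ims["top"],ct),(ims["scene"],cs)]), onplane(ims["top"],ct,.058), onplane(ims["scene"],cs,.058))
E
```

```text
stand [ 0.5793 -0.0076] 5.68 0.9
stand [ 0.5792 -0.0068] 5.29 2.12
stand [ 0.5792 -0.0073] 5.53 2.1
[[-0.9, -0.4], [-0.6, 0.3], [0.8, -0.1], [0.4, -0.0], [0.2, -0.3], [0.2, 1.1], [0.1, 0.9], [-1.3, -2.1], [-1.1, -0.1], [0.6, -0.2]]
bd [0.4711 0.2363] 20.83 0.97
bd [0.4711 0.2348] 19.69 1.91
bd [0.471  0.2355] 20.27 2.38
[[-0.3, -0.4], [1.2, 0.1], [0.2, 0.8], [0.5, 0.3], [-0.3, -0.0], [-0.7, 0.1], [-0.1, 1.2], [-1.3, -2.4], [0.2, 0.6], [0.5, 0.2], [0.9, -0.1], [0.6, -0.0], [-0.1, -0.0], [-0.3, -0.9]]
rack [ 0.5336 -0.2802] 16.0 0.41
rack [ 0.5317 -0.2776] 16.53 0.75
rack [ 0.5331 -0.2795] 16.25 1.24
[[0.6, -0.5], [-0.2, -0.5], [0.4, -0.2], [0.0, 0.1], [-0.3, -0.8], [-1.2, 0.4], [-0.6, 0.3], [-0.1, 0.4]]
(array([ 0.51232514, -0.21725558,  0.05823417]), array([ 0.01490243,  0.01190974, -0.00296043, -0.01936525])) [ 0.51239584 -0.21727218  0.058     ] [ 0.51242397 -0.21747546  0.058     ]
```

```bash
cat > go.py <<'E'
from h import *
def cur():
    s=manip.read_state(); return s, np.array(s["tool_pos"]), R.from_euler("xyz",s["eef_rot"],degrees=True)
def target_rot(jaw_yaw, tilt=0, tilt_yaw=0):
    # tool x = down, tilted so that it leans `tilt` deg toward heading tilt_yaw; tool z = jaw heading
    t=np.radians(tilt);h=np.radians(tilt_yaw)
    x=np.array([np.sin(t)*np.cos(h),np.sin(t)*np.sin(h),-np.cos(t)])
    z=np.array([np.cos(np.radians(jaw_yaw)),np.sin(np.radians(jaw_yaw)),0]); z-=x*(z@x); z/=np.linalg.norm(z)
    return R.from_matrix(np.column_stack([x,np.cross(z,x),z]))
def plan(pos,jaw_yaw,tilt=0,tilt_yaw=0):
    s,p,r=cur()
    print("t",round(s["clock"],2),"pos",p.round(4),"F",np.round(s["wrist_force"],1),"gap",round(s["finger_gap"],4),"q",np.round(s["joint_pos"],0))
    for k in (0,180):
        T=target_rot(jaw_yaw+k,tilt,tilt_yaw); print(" jaw+%d rotvec(tool,rad)"%k,(r.inv()*T).as_rotvec().round(4))
    d=np.array(pos)-p
    print(" world d",d.round(4)," in cur tool cm",(r.inv().apply(d)*100).round(2))
    for k in (0,180): print("  in target tool cm, jaw+%d"%k,(target_rot(jaw_yaw+k,tilt,tilt_yaw).inv().apply(d)*100).round(2))
E
python3 - <<'E'
from go import *
s,p,r=cur(); print(r.as_matrix().round(3))
plan([0.471,0.2355,0.215],20.3)
E
```

```text
[[ 0.     0.962  0.272]
 [ 0.     0.272 -0.962]
 [-1.     0.    -0.   ]]
t 1.65 pos [ 0.1702 -0.6014  0.2146] F [ 0.4 -0.1  0.2] gap 0.0918 q [-74.  20.  94.   0.  66.  -0.]
 jaw+0 rotvec(tool,rad) [-1.6493e+00 -0.0000e+00 -1.0000e-04]
 jaw+180 rotvec(tool,rad) [ 1.4923e+00 -1.0000e-04  0.0000e+00]
 world d [3.008e-01 8.369e-01 4.000e-04]  in cur tool cm [-4.000e-02  5.173e+01 -7.233e+01]
  in target tool cm, jaw+0 [-4.000e-02  6.805e+01  5.724e+01]
  in target tool cm, jaw+180 [-4.000e-02 -6.805e+01 -5.724e+01]
```

Call:
drive_tool(
  offset=[
    [-0.2,4.1,-0.4],
    [-0.2,4.1,-0.4],
    [-0.2,4.1,-0.4],
    [-0.2,4.1,-0.4],
    [-0.2,4.1,-0.4],
    [-0.2,4.1,-0.4],
    [-0.2,4.1,-0.4],
    [-0.2,4.1,-0.4],
    [-0.2,4.1,-0.4],
    [-0.2,4.1,-0.4],
    [-0.2,4.1,-0.4],
    [-0.2,4.1,-0.4],
  ],
  rot=[
    [-0.069,0,0],
    [-0.069,0,0],
    [-0.069,0,0],
    [-0.069,0,0],
    [-0.069,0,0],
    [-0.069,0,0],
    [-0.069,0,0],
    [-0.069,0,0],
    [-0.069,0,0],
    [-0.069,0,0],
    [-0.069,0,0],
    [-0.069,0,0],
  ],
)

```text
clock: 2.65
tool_pos: [0.522, -0.2713, 0.2388]
eef_rot: [4.0, 90.0, -22.6]
wrist_force: [1.0, 0.4, -0.1]
finger_gap: 0.0919
```

```bash
python3 - <<'E'
from go import *
plan([0.471,0.2355,0.215],20.3)
E
```

```text
t 2.65 pos [ 0.522  -0.2713  0.2388] F [ 1.   0.4 -0.1] gap 0.0919 q [-28.  16.  97.   0.  68.  -1.]
 jaw+0 rotvec(tool,rad) [-8.179e-01  6.000e-04  2.000e-04]
 jaw+180 rotvec(tool,rad) [ 2.3237e+00  2.0000e-04 -7.0000e-04]
 world d [-0.051   0.5068 -0.0238]  in cur tool cm [  2.36  43.05 -27.23]
  in target tool cm, jaw+0 [ 2.38 49.3  12.8 ]
  in target tool cm, jaw+180 [  2.38 -49.3  -12.8 ]
```

Call:
drive_tool(
  offset=[
    [0,4.1,-0.65],
    [0,4.1,-0.65],
    [0,4.1,-0.65],
    [0,4.1,-0.65],
    [0,4.1,-0.65],
    [0,4.1,-0.65],
    [0,4.1,-0.65],
    [0,4.1,-0.65],
    [0,4.1,-0.65],
    [0,4.1,-0.65],
    [0,4.1,-0.65],
    [0,3,-0.65],
  ],
  rot=[
    [-0.068,0,0],
    [-0.068,0,0],
    [-0.068,0,0],
    [-0.068,0,0],
    [-0.068,0,0],
    [-0.068,0,0],
    [-0.068,0,0],
    [-0.068,0,0],
    [-0.068,0,0],
    [-0.068,0,0],
    [-0.068,0,0],
    [-0.068,0,0],
  ],
)

```text
clock: 3.65
tool_pos: [0.492, 0.2028, 0.2388]
eef_rot: [42.6, 89.9, 62.8]
wrist_force: [0.7, 0.7, 0.3]
finger_gap: 0.0919
```

```bash
python3 - <<'E'
from go import *
plan([0.471,0.2355,0.15],20.3)
E
```

```text
t 3.65 pos [0.492  0.2028 0.2388] F [0.7 0.7 0.3] gap 0.0919 q [ 22.  11. 103.   0.  66.   2.]
 jaw+0 rotvec(tool,rad) [-0.0011  0.0007 -0.0007]
 jaw+180 rotvec(tool,rad) [ 3.1405e+00 -1.1000e-03 -1.2000e-03]
 world d [-0.021   0.0327 -0.0888]  in cur tool cm [ 8.88  3.78 -0.84]
  in target tool cm, jaw+0 [ 8.88  3.79 -0.83]
  in target tool cm, jaw+180 [ 8.88 -3.79  0.83]
```

Call:
drive_tool(
  offset=[
    [0,1.9,-0.4],
    [2,1.9,-0.4],
    [3,0,0],
    [2.4,0,0],
    [0,0,0],
    [0,0,0],
  ],
  rot=[
    [0,0,0],
    [0,0,0],
    [0,0,0],
    [0,0,0],
    [0,0,0],
    [0,0,0],
  ],
)

```text
clock: 4.15
tool_pos: [0.4716, 0.2327, 0.1641]
eef_rot: [-173.4, 89.9, -153.4]
wrist_force: [0.6, 0.1, 0.1]
finger_gap: 0.0919
```

```bash
python3 - <<'E'
from go import *
plan([0.471,0.2355,0.07],20.3)
im=imaging.get_image("wrist"); 
def pts(x,y,yaw,L):
    c,s=np.cos(yaw),np.sin(yaw); return np.array([[x+c*a-s*b,y+s*a+c*b,z] for a,b,z in L])/1
L=np.array([(25,58,10),(25,-58,10),(-25,-58,10),(-25,58,10),(5,27,88),(5,-27,88),(-5,-27,88),(-5,27,88),(0,42,10),(0,-42,10)])/1000
px=proj(im,pts(.471,.2355,np.radians(20.3),L)); print(px.round(0).tolist())
v=im["pixels"].copy()
for r,c in px: cv2.circle(v,(int(round(c)),int(round(r))),2,(0,0,255),-1)
cv2.imwrite("pics/w1.png",v)
E
```

```text
t 4.15 pos [0.4716 0.2327 0.1641] F [0.6 0.1 0.1] gap 0.0919 q [ 26.  15. 108.  -0.  57.   6.]
 jaw+0 rotvec(tool,rad) [-0.0051 -0.0025  0.0003]
 jaw+180 rotvec(tool,rad) [3.1365e+00 4.0000e-04 3.9000e-03]
 world d [-0.0006  0.0028 -0.0941]  in cur tool cm [9.41 0.29 0.06]
  in target tool cm, jaw+0 [9.41 0.29 0.04]
  in target tool cm, jaw+180 [ 9.41 -0.29 -0.04]
[[156.0, 348.0], [279.0, 346.0], [279.0, 294.0], [156.0, 291.0], [206.0, 327.0], [279.0, 327.0], [279.0, 313.0], [206.0, 313.0], [174.0, 320.0], [263.0, 320.0]]
```

View pics/w1.png

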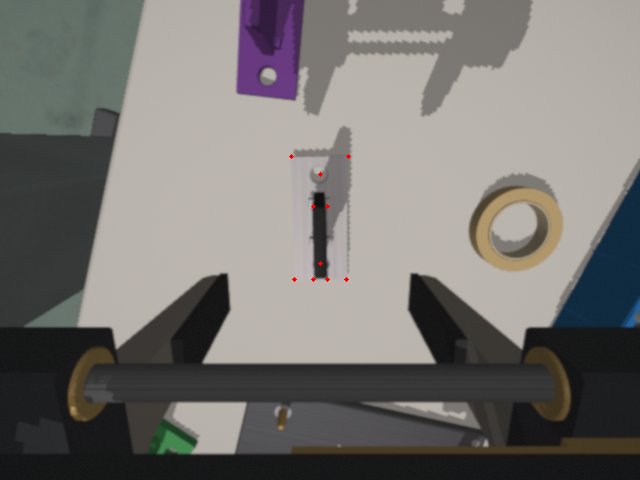

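```bash
python3 - <<'E'
from h import *
im=imaging.get_image("wrist"); cv2.imwrite("pics/w1z.png",cv2.resize(im["pixels"][140:290,220:420],None,fx=4,fy=4,interpolation=cv2.INTER_CUBIC))
E
```

```text
(no output)
```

View pics/w1z.png

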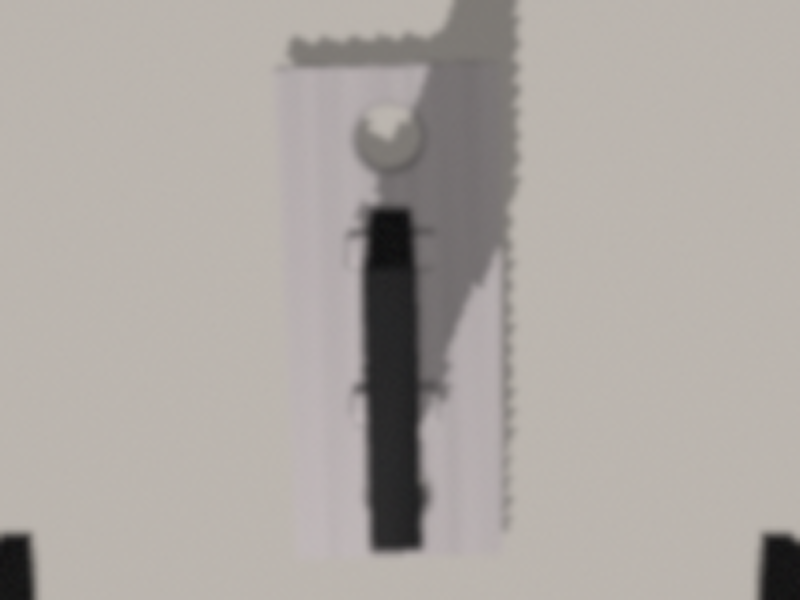

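Call:
drive_tool(
  offset=[
    [2,0.3,0],
    [3,0,0],
    [3,0,0],
    [2,0,0],
    [0.9,0,0],
    [0,0,0],
    [0,0,0],
  ],
  rot=[
    [0,0,0],
    [0,0,0],
    [0,0,0],
    [0,0,0],
    [0,0,0],
    [0,0,0],
    [0,0,0],
  ],
)

```text
clock: 4.83
tool_pos: [0.4723, 0.2361, 0.0568]
eef_rot: [9.0, 89.9, 28.9]
wrist_force: [1.5, 0.8, -0.3]
finger_gap: 0.0919
```

Call:
drive_tool(
  offset=[
    [0,0,0],
    [0,0,0],
    [0,0,0],
    [0,0,0],
    [0,0,0],
    [0,0,0],
    [0,0,0],
    [0,0,0],
    [0,0,0],
    [0,0,0],
  ],
  rot=[
    [0,0,0],
    [0,0,0],
    [0,0,0],
    [0,0,0],
    [0,0,0],
    [0,0,0],
    [0,0,0],
    [0,0,0],
    [0,0,0],
    [0,0,0],
  ],
  gripper=1,
  grip_force=25,
)

```text
clock: 5.67
tool_pos: [0.4713, 0.2357, 0.0555]
eef_rot: [-177.0, 90.0, -157.0]
wrist_force: [0.4, -1.2, 0.6]
finger_gap: 0.0271
```

Call:
drive_tool(
  offset=[
    [0,0,0],
    [0,0,0],
    [0,0,0],
    [0,0,0],
    [0,0,0],
    [0,0,0],
  ],
  rot=[
    [0,0,0],
    [0,0,0],
    [0,0,0],
    [0,0,0],
    [0,0,0],
    [0,0,0],
  ],
)

```text
clock: 6.17
tool_pos: [0.4712, 0.2357, 0.0555]
eef_rot: [-176.3, 90.0, -156.3]
wrist_force: [-0.9, 0.4, -1.1]
finger_gap: 0.0097
```

Call:
drive_tool(
  offset=[
    [-1,0,0],
    [-2,0,0],
    [-3,0,0],
    [-3,0,0],
    [-2,0,0],
    [0,0,0],
  ],
  rot=[
    [0,0,0],
    [0,0,0],
    [0,0,0],
    [0,0,0],
    [0,0,0],
    [0,0,0],
  ],
)

```text
clock: 6.67
tool_pos: [0.4737, 0.2369, 0.1703]
eef_rot: [6.4, 89.6, 26.4]
wrist_force: [1.2, 0.6, -2.2]
finger_gap: 0.0097
```

```bash
python3 - <<'E'
from go import *
# seat in world
y=np.radians(5.6); P=np.array([.5793,-.0074])+(-.070)*np.array([np.cos(y),np.sin(y)]); print("seat",P)
plan([P[0],P[1],0.165],5.6)
E
```

```text
seat [ 0.50963408 -0.0142308 ]
t 6.67 pos [0.4737 0.2369 0.1703] F [ 1.2  0.6 -2.2] gap 0.0097 q [ 26.  14. 108.   0.  57.   6.]
 jaw+0 rotvec(tool,rad) [ 0.2513  0.007  -0.0017]
 jaw+180 rotvec(tool,rad) [-2.8903e+00  2.5000e-03  1.0200e-02]
 world d [ 0.036  -0.2512 -0.0053]  in cur tool cm [  0.48 -24.83  -5.21]
  in target tool cm, jaw+0 [  0.53 -25.35   1.13]
  in target tool cm, jaw+180 [ 0.53 25.35 -1.13]
```

Call:
drive_tool(
  offset=[
    [0,0,0],
    [0,0,0],
    [0,-1.5,0.13],
    [0,-2.6,0.15],
    [0,-2.6,0.15],
    [0,-2.6,0.15],
    [0,-2.6,0.15],
    [0,-2.6,0.15],
    [0,-2.6,0.15],
    [0,-2.6,0.1],
    [0,-2.6,0],
    [0,-1.5,0],
  ],
  rot=[
    [0.06,0,0],
    [0.08,0,0],
    [0.08,0,0],
    [0.03,0,0],
    [0,0,0],
    [0,0,0],
    [0,0,0],
    [0,0,0],
    [0,0,0],
    [0,0,0],
    [0,0,0],
    [0,0,0],
  ],
)

```text
clock: 7.67
tool_pos: [0.5078, -0.0017, 0.1646]
eef_rot: [-162.6, 89.9, -157.0]
wrist_force: [0.8, -0.0, -2.8]
finger_gap: 0.01
```

Call:
drive_tool(
  offset=[
    [0,-1,0],
    [0,0,0],
    [0,0,0],
    [0,0,0],
  ],
  rot=[
    [0,0,0],
    [0,0,0],
    [0,0,0],
    [0,0,0],
  ],
)

```text
clock: 8.0
tool_pos: [0.5091, -0.0086, 0.1653]
eef_rot: [146.2, 90.0, 151.9]
wrist_force: [-0.1, 0.2, -1.9]
finger_gap: 0.0101
```

```bash
python3 - <<'E'
from go import *
plan([.5096,-.0142,0.165],5.6)
im=imaging.get_image("wrist"); cv2.imwrite("pics/w2.png",im["pixels"])
y=np.radians(5.6)
for l in ((-70,42,12),(-70,-42,12),(-70,42,34),(-70,-42,34),(0,0,12)):
    l=np.array(l)/1000; P=[.5793+np.cos(y)*l[0]-np.sin(y)*l[1],-.0074+np.sin(y)*l[0]+np.cos(y)*l[1],l[2]]; print(proj(im,P).round(1))
for n in("top","scene"):
    t=imaging.get_image(n); x0,y0=((270,160) if n=="top" else (260,170)); cv2.imwrite(f"pics/{n}2.png",cv2.resize(t["pixels"][y0:y0+120,x0:x0+160],None,fx=5,fy=5,interpolation=cv2.INTER_CUBIC))
E
```

```text
t 8.0 pos [ 0.5091 -0.0086  0.1653] F [-0.1  0.2 -1.9] gap 0.0101 q [ -1.  13. 110.   0.  56.  -7.]
 jaw+0 rotvec(tool,rad) [ 0.0015 -0.0006 -0.0004]
 jaw+180 rotvec(tool,rad) [-3.1401e+00  6.0000e-04 -1.0000e-03]
 world d [ 0.0005 -0.0056 -0.0003]  in cur tool cm [ 0.03 -0.56 -0.01]
  in target tool cm, jaw+0 [ 0.03 -0.56 -0.01]
  in target tool cm, jaw+180 [0.03 0.56 0.01]
[[184. 319.]]
[[272.3 318.8]]
[[187. 319.]]
[[280.9 318.8]]
[[229.7 394.4]]
```

View pics/w2.png

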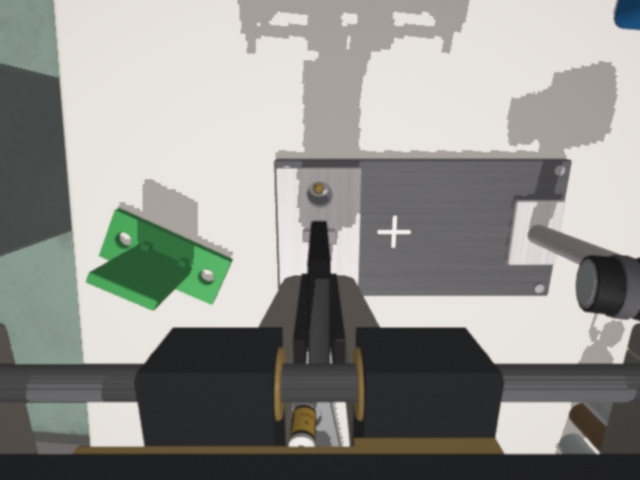

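View pics/scene2.png

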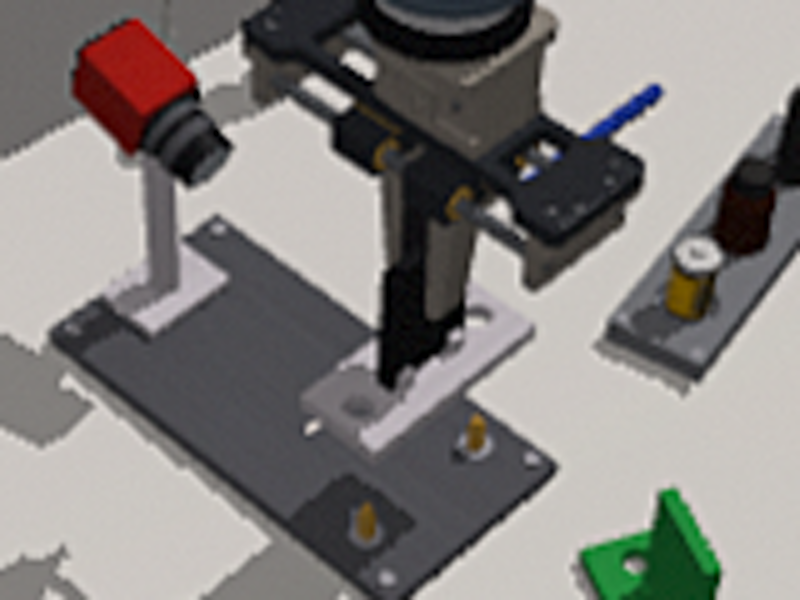

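View pics/top2.png

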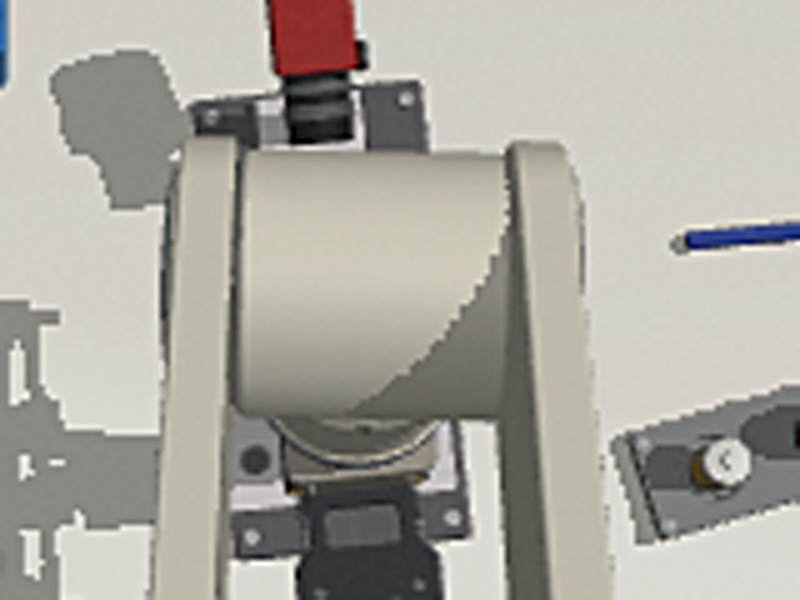

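```bash
python3 - <<'E'
from go import *
im=imaging.get_image("wrist"); cv2.imwrite("pics/w2z.png",cv2.resize(im["pixels"][150:300,240:440],None,fx=4,fy=4,interpolation=cv2.INTER_CUBIC))
s,p,r=cur()
# expected foot in hand: bottom 55.5mm below tcp (tool x), centre on axis
for l in ((10,42,0),(10,58,25),(10,58,-25),(10,-58,25),(10,-58,-25)):
    z,y,x=np.array(l)/1000; P=p+r.apply([0.0555-z,y,x]); print(l,P.round(3),proj(im,P).round(1))
E
```

```text
(10, 42, 0) [0.505 0.033 0.12 ] [[195.1 319.2]]
(10, 58, 25) [0.528 0.052 0.12 ] [[168.  361.6]]
(10, 58, -25) [0.479 0.047 0.12 ] [[168.  276.9]]
(10, -58, 25) [ 0.54  -0.064  0.12 ] [[342.8 356.2]]
(10, -58, -25) [ 0.49  -0.069  0.12 ] [[342.8 282.1]]
```

View pics/w2z.png

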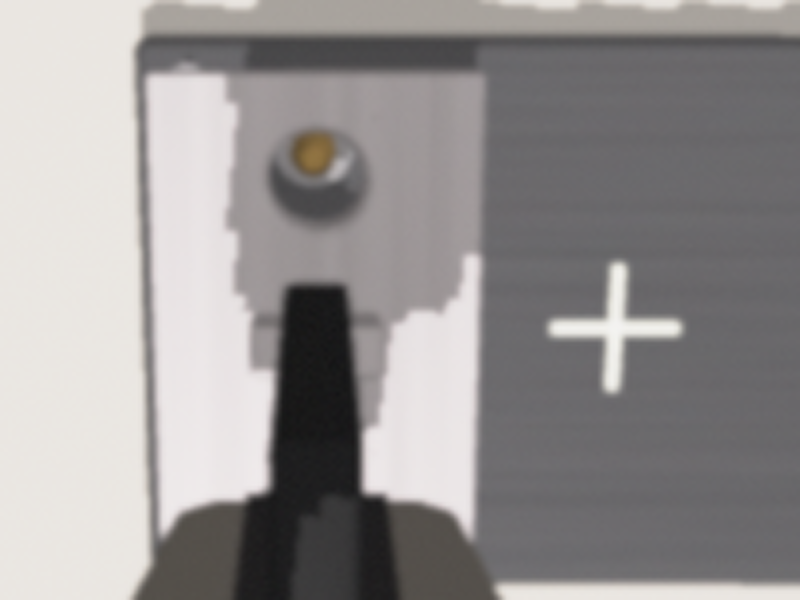

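Call:
drive_tool(
  offset=[
    [0,-0.7,0],
    [2,0,0],
    [2.3,0,0],
    [2,0,0],
    [0,0,0],
    [0,0,0],
    [0,0,0],
  ],
  rot=[
    [0,0,0],
    [0,0,0],
    [0,0,0],
    [0,0,0],
    [0,0,0],
    [0,0,0],
    [0,0,0],
  ],
)

```text
clock: 8.78
tool_pos: [0.5108, -0.0165, 0.1035]
eef_rot: [-8.4, 89.9, -2.8]
wrist_force: [0.5, 0.9, -2.3]
finger_gap: 0.01
```

```bash
python3 - <<'E'
from go import *
plan([.5096,-.0155,0.0675],5.6)
im=imaging.get_image("wrist"); cv2.imwrite("pics/w3z.png",cv2.resize(im["pixels"][150:300,240:440],None,fx=4,fy=4,interpolation=cv2.INTER_CUBIC))
y=np.radians(5.6)
for l in ((-70,42,12),(-70,42,34),(0,0,12)):
    l=np.array(l)/1000; P=[.5793+np.cos(y)*l[0]-np.sin(y)*l[1],-.0074+np.sin(y)*l[0]+np.cos(y)*l[1],l[2]]; print(proj(im,P).round(1))
E
```

```text
t 8.78 pos [ 0.5108 -0.0165  0.1035] F [ 0.5  0.9 -2.3] gap 0.01 q [ -2.  18. 113.  -0.  49.  -8.]
 jaw+0 rotvec(tool,rad) [0.0013 0.0009 0.0001]
 jaw+180 rotvec(tool,rad) [-3.1402e+00 -2.0000e-04  1.5000e-03]
 world d [-0.0012  0.001  -0.036 ]  in cur tool cm [ 3.6   0.11 -0.11]
  in target tool cm, jaw+0 [ 3.6   0.11 -0.11]
  in target tool cm, jaw+180 [ 3.6  -0.11  0.11]
[[182.6 317.7]]
[[186.2 317.6]]
[[238.7 410.3]]
```

View pics/w3z.png

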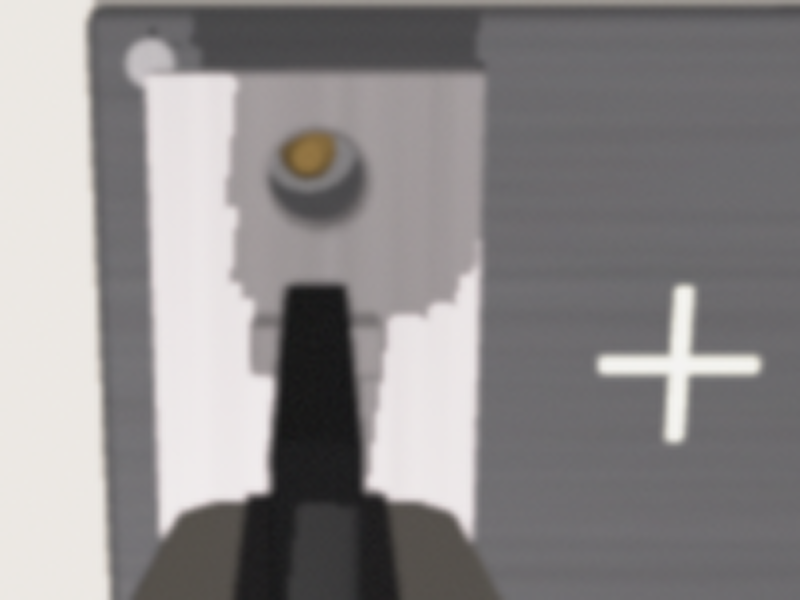

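Call:
drive_tool(
  offset=[
    [0,0.05,-0.13],
    [1,0,0],
    [1,0,0],
    [0.5,0,0],
    [0.5,0,0],
    [0.3,0,0],
    [0,0,0],
    [0,0,0],
  ],
  rot=[
    [0,0,0],
    [0,0,0],
    [0,0,0],
    [0,0,0],
    [0,0,0],
    [0,0,0],
    [0,0,0],
    [0,0,0],
  ],
)

```text
clock: 9.5
tool_pos: [0.5087, -0.016, 0.0693]
eef_rot: [174.2, 90.0, 179.9]
wrist_force: [-1.1, 0.6, -2.1]
finger_gap: 0.01
```

```bash
python3 - <<'E'
from go import *
plan([.5096,-.0159,0.0675],5.6)
im=imaging.get_image("wrist"); cv2.imwrite("pics/w4z.png",cv2.resize(im["pixels"][150:300,240:440],None,fx=4,fy=4,interpolation=cv2.INTER_CUBIC))
t=imaging.get_image("scene"); x0,y0=260,190; cv2.imwrite(f"pics/s4.png",cv2.resize(t["pixels"][y0:y0+120,x0:x0+160],None,fx=5,fy=5,interpolation=cv2.INTER_CUBIC))
E
```

```text
t 9.5 pos [ 0.5087 -0.016   0.0693] F [-1.1  0.6 -2.1] gap 0.01 q [ -2.  21. 114.  -0.  44.  -8.]
 jaw+0 rotvec(tool,rad) [ 0.0013 -0.0005 -0.0001]
 jaw+180 rotvec(tool,rad) [-3.1403e+00  1.0000e-04 -8.0000e-04]
 world d [ 0.0009  0.0001 -0.0018]  in cur tool cm [ 0.18 -0.    0.09]
  in target tool cm, jaw+0 [ 0.18 -0.    0.09]
  in target tool cm, jaw+180 [ 0.18  0.   -0.09]
```

View pics/w4z.png

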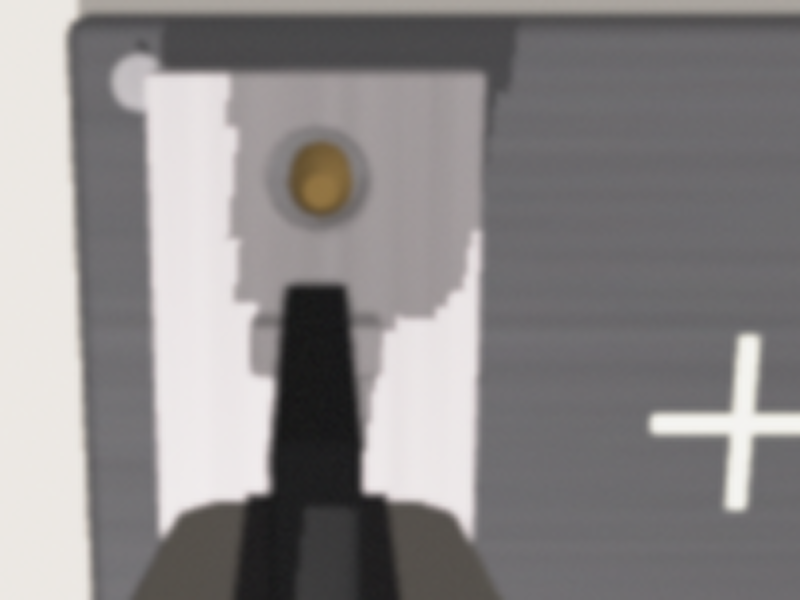

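View pics/s4.png

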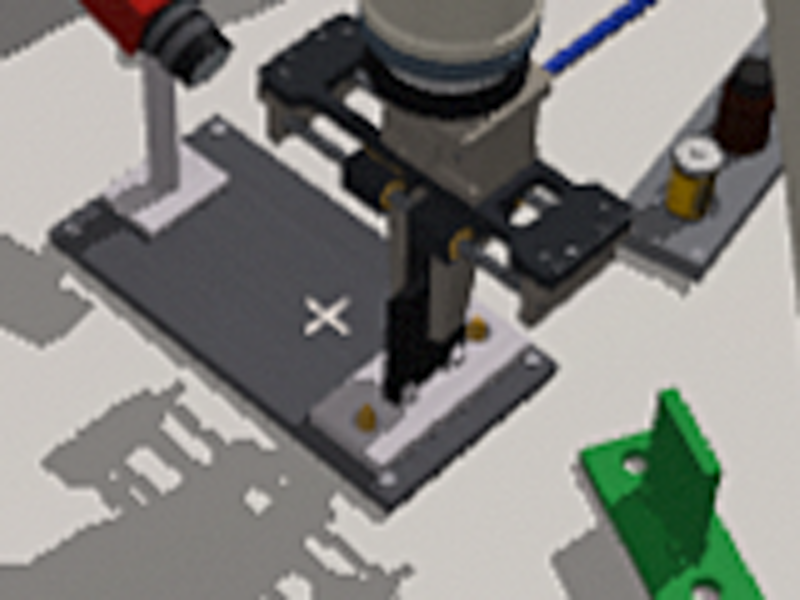

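Call:
drive_tool(
  offset=[
    [0.1,0,0],
    [0.1,0,0],
    [0.05,0,0],
    [0,0,0],
    [0,0,0],
  ],
  rot=[
    [0,0,0],
    [0,0,0],
    [0,0,0],
    [0,0,0],
    [0,0,0],
  ],
)

```text
clock: 10.02
tool_pos: [0.509, -0.016, 0.0675]
eef_rot: [-2.1, 90.0, 3.6]
wrist_force: [-2.1, 1.5, 4.9]
finger_gap: 0.01
```

Call:
drive_tool(
  offset=[
    [0,0,0],
    [0,0,0],
    [0,0,0],
    [0,0,0],
    [0,0,0],
    [0,0,0],
  ],
  rot=[
    [0,0,0],
    [0,0,0],
    [0,0,0],
    [0,0,0],
    [0,0,0],
    [0,0,0],
  ],
  gripper=0.3,
)

```text
clock: 10.52
tool_pos: [0.5088, -0.016, 0.067]
eef_rot: [173.0, 90.0, 178.6]
wrist_force: [0.1, 0.3, 0.0]
finger_gap: 0.0478
```

Call:
drive_tool(
  offset=[
    [-0.5,0,0],
    [-2,0,0],
    [-3,0,0],
    [-3,0,0],
    [-3,0,0],
    [-3,0,0],
    [-2,0,0],
    [0,0,0],
  ],
  rot=[
    [0,0,0],
    [0,0,0],
    [0,0,0],
    [0,0,0],
    [0,0,0],
    [0,0,0],
    [0,0,0],
    [0,0,0],
  ],
)

```text
clock: 11.18
tool_pos: [0.5112, -0.0161, 0.2369]
eef_rot: [-7.2, 89.6, -1.5]
wrist_force: [0.5, -0.8, 0.5]
finger_gap: 0.0644
```

```bash
python3 - <<'E'
from go import *
plan([.5124,-.2173,0.15],16.2)
im=imaging.get_image("wrist"); cv2.imwrite("pics/w5.png",im["pixels"])
t=imaging.get_image("scene"); x0,y0=260,190; cv2.imwrite(f"pics/s5.png",cv2.resize(t["pixels"][y0:y0+120,x0:x0+160],None,fx=5,fy=5,interpolation=cv2.INTER_CUBIC))
E
```

```text
t 11.18 pos [ 0.5112 -0.0161  0.2369] F [ 0.5 -0.8  0.5] gap 0.0644 q [ -2.   9. 106.   0.  65.  -8.]
 jaw+0 rotvec(tool,rad) [-0.1838  0.0072  0.0016]
 jaw+180 rotvec(tool,rad) [ 2.9577e+00  2.4000e-03 -1.0700e-02]
 world d [ 0.0012 -0.2012 -0.0869]  in cur tool cm [  8.7  -20.03  -1.93]
  in target tool cm, jaw+0 [  8.69 -19.36  -5.5 ]
  in target tool cm, jaw+180 [ 8.69 19.36  5.5 ]
```

View pics/w5.png

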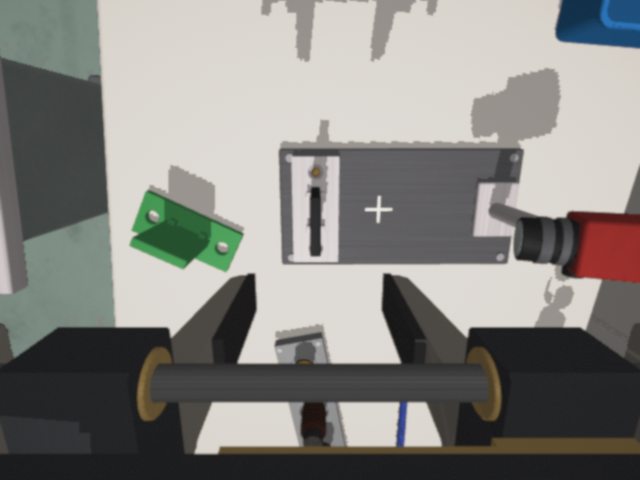

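View pics/s5.png

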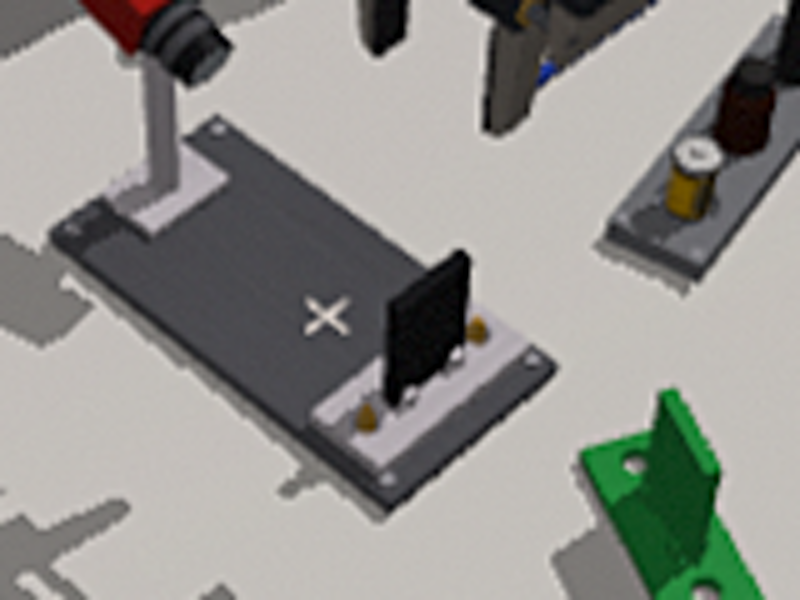

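Call:
drive_tool(
  offset=[
    [0,0,0],
    [0,-2,-0.6],
    [0,-3,-0.8],
    [0,-3,-0.8],
    [0,-3,-0.8],
    [0,-3,-0.8],
    [0,-3,-0.8],
    [0.5,-2.4,-0.8],
    [2,0,0],
    [2,0,0],
    [0,0,0],
    [0,0,0],
  ],
  rot=[
    [-0.09,0,0],
    [-0.095,0,0],
    [0,0,0],
    [0,0,0],
    [0,0,0],
    [0,0,0],
    [0,0,0],
    [0,0,0],
    [0,0,0],
    [0,0,0],
    [0,0,0],
    [0,0,0],
  ],
)

```text
clock: 12.28
tool_pos: [0.5078, -0.2166, 0.1852]
eef_rot: [140.1, 89.7, 156.3]
wrist_force: [-0.5, 0.2, 0.3]
finger_gap: 0.0644
```

```bash
python3 - <<'E'
from go import *
plan([.5124,-.2173,0.03],16.2)
im=imaging.get_image("wrist"); v=im["pixels"].copy()
for P in ([.5124,-.2173,.058],[.5124,-.2173,.016]):
    px=proj(im,P)[0]; print(px.round(1)); cv2.circle(v,(int(round(px[1])),int(round(px[0]))),2,(255,0,255),-1)
cv2.imwrite("pics/w6.png",v)
E
```

```text
t 12.28 pos [ 0.5078 -0.2166  0.1852] F [-0.5  0.2  0.3] gap 0.0644 q [-23.  16. 104.   0.  60. -40.]
 jaw+0 rotvec(tool,rad) [ 0.0011 -0.0036 -0.003 ]
 jaw+180 rotvec(tool,rad) [-3.1405  0.0047 -0.0056]
 world d [ 0.0046 -0.0007 -0.1552]  in cur tool cm [15.51 -0.24  0.48]
  in target tool cm, jaw+0 [15.52 -0.19  0.43]
  in target tool cm, jaw+180 [15.52  0.19 -0.43]
[233.  324.6]
[222.5 324. ]
```

View pics/w6.png

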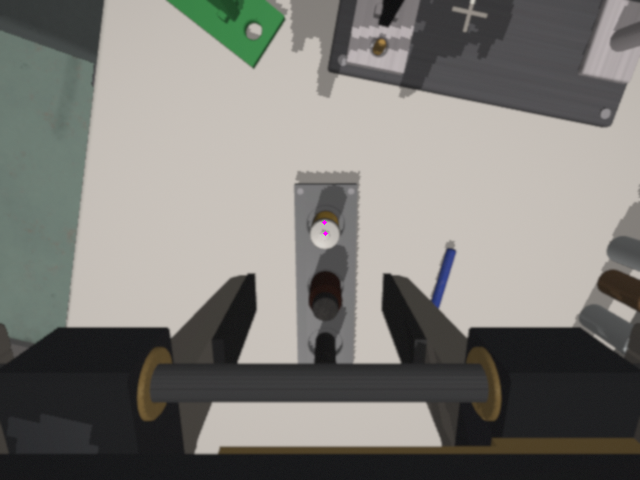

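Call:
drive_tool(
  offset=[
    [1,-0.2,0.45],
    [2,0,0],
    [3,0,0],
    [3,0,0],
    [3,0,0],
    [2,0,0],
    [1,0,0],
    [0.8,0,0],
    [0.5,0,0],
    [0,0,0],
    [0,0,0],
  ],
  rot=[
    [0,0,0],
    [0,0,0],
    [0,0,0],
    [0,0,0],
    [0,0,0],
    [0,0,0],
    [0,0,0],
    [0,0,0],
    [0,0,0],
    [0,0,0],
    [0,0,0],
  ],
)

```text
clock: 13.25
tool_pos: [0.515, -0.2181, 0.0249]
eef_rot: [-39.0, 89.9, -22.7]
wrist_force: [-0.0, -0.0, 0.4]
finger_gap: 0.0645
```

```bash
python3 - <<'E'
from go import *
plan([.5124,-.2173,0.022],16.2)
im=imaging.get_image("wrist"); cv2.imwrite("pics/w7.png",im["pixels"])
E
```

```text
t 13.25 pos [ 0.515  -0.2181  0.0249] F [-0.  -0.   0.4] gap 0.0645 q [-23.  29. 109.   0.  42. -39.]
 jaw+0 rotvec(tool,rad) [0.0013 0.0011 0.0009]
 jaw+180 rotvec(tool,rad) [-3.1403e+00 -1.4000e-03  1.7000e-03]
 world d [-0.0026  0.0008 -0.0029]  in cur tool cm [ 0.29  0.15 -0.22]
  in target tool cm, jaw+0 [ 0.29  0.15 -0.22]
  in target tool cm, jaw+180 [ 0.29 -0.15  0.22]
```

View pics/w7.png

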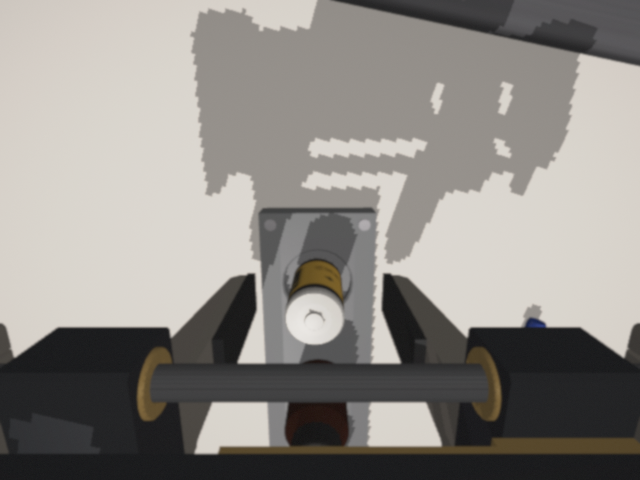

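Call:
drive_tool(
  offset=[
    [0.25,0.13,-0.2],
    [0,0,0],
    [0,0,0],
    [0,0,0],
    [0,0,0],
    [0,0,0],
    [0,0,0],
    [0,0,0],
    [0,0,0],
    [0,0,0],
    [0,0,0],
    [0,0,0],
  ],
  rot=[
    [0,0,0],
    [0,0,0],
    [0,0,0],
    [0,0,0],
    [0,0,0],
    [0,0,0],
    [0,0,0],
    [0,0,0],
    [0,0,0],
    [0,0,0],
    [0,0,0],
    [0,0,0],
  ],
  gripper=1,
  grip_force=20,
)

```text
clock: 14.3
tool_pos: [0.512, -0.2173, 0.0217]
eef_rot: [-35.2, 90.0, -18.9]
wrist_force: [0.6, -1.0, 2.1]
finger_gap: 0.0255
```

```bash
python3 - <<'E'
from go import *
plan([.5124,-.2173,0.2],16.2)
im=imaging.get_image("wrist"); cv2.imwrite("pics/w8.png",im["pixels"])
E
```

```text
t 14.3 pos [ 0.512  -0.2173  0.0217] F [ 0.6 -1.   2.1] gap 0.0255 q [-23.  29. 110.   0.  41. -39.]
 jaw+0 rotvec(tool,rad) [0.0013 0.0002 0.0001]
 jaw+180 rotvec(tool,rad) [-3.1403e+00 -2.0000e-04  3.0000e-04]
 world d [ 0.0004 -0.      0.1783]  in cur tool cm [-17.83  -0.02   0.04]
  in target tool cm, jaw+0 [-1.783e+01 -1.000e-02  3.000e-02]
  in target tool cm, jaw+180 [-1.783e+01  1.000e-02 -3.000e-02]
```

View pics/w8.png

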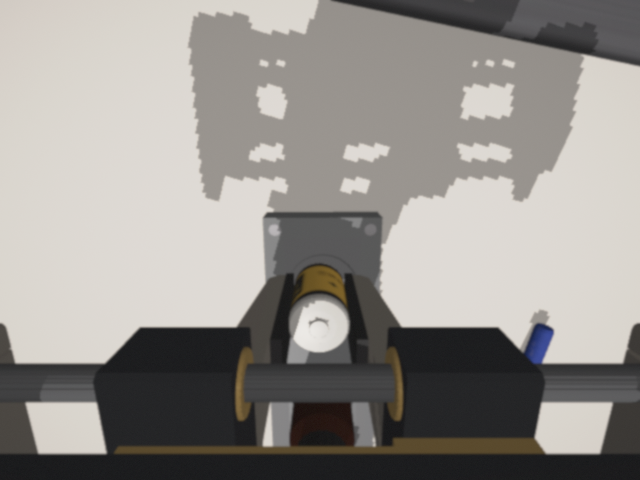

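Call:
drive_tool(
  offset=[
    [-0.5,0,0],
    [-1,0,0],
    [-2,0,0],
    [-3,0,0],
    [-3,0,0],
    [-3,0,0],
    [-3,0,0],
    [-2,0,0],
    [-0.5,0,0],
    [0,0,0],
  ],
  rot=[
    [0,0,0],
    [0,0,0],
    [0,0,0],
    [0,0,0],
    [0,0,0],
    [0,0,0],
    [0,0,0],
    [0,0,0],
    [0,0,0],
    [0,0,0],
  ],
)

```text
clock: 15.18
tool_pos: [0.5127, -0.2176, 0.2035]
eef_rot: [-40.0, 89.8, -23.7]
wrist_force: [0.4, -0.3, -1.4]
finger_gap: 0.0252
```

```bash
cat > foc.py <<'E'
from go import *
h=np.radians(5.6); S=np.array([.5793,-.0091,0])
tx=np.array([np.sin(np.radians(18))*np.cos(h),np.sin(np.radians(18))*np.sin(h),-np.cos(np.radians(18))])
def tgt(up=0): return S+[0,0,.110]+tx*0.0123-tx*up
E
python3 - <<'E'
from foc import *
s,p,r=cur()
im=imaging.get_image("wrist"); V=im["view"]; c=-V[:3,:3].T@V[:3,3]; print("cam in tool",r.inv().apply(c-p).round(3)); cv2.imwrite("pics/w9.png",im["pixels"])
print(tgt()); plan(tgt(.08),95.6); plan(tgt(.08),95.6,18,5.6)
E
```

```text
cam in tool [-0.17   0.073 -0.001]
[ 0.58308277 -0.0087291   0.098302  ]
t 15.23 pos [ 0.5118 -0.2172  0.2018] F [ 0.4  0.5 -1.4] gap 0.0256 q [-23.  15. 103.  -0.  62. -39.]
 jaw+0 rotvec(tool,rad) [-1.3845e+00  1.0000e-04  8.0000e-04]
 jaw+180 rotvec(tool,rad) [ 1.7571e+00  8.0000e-04 -1.0000e-04]
 world d [ 0.0467  0.206  -0.0274]  in cur tool cm [ 2.73 18.47 10.25]
  in target tool cm, jaw+0 [ 2.74 -6.66 20.05]
  in target tool cm, jaw+180 [  2.74   6.66 -20.05]
t 15.23 pos [ 0.5118 -0.2172  0.2018] F [ 0.4  0.5 -1.4] gap 0.0256 q [-23.  15. 103.  -0.  62. -39.]
 jaw+0 rotvec(tool,rad) [-1.3723 -0.2172 -0.2613]
 jaw+180 rotvec(tool,rad) [ 1.7411 -0.2749  0.2285]
 world d [ 0.0467  0.206  -0.0274]  in cur tool cm [ 2.73 18.47 10.25]
  in target tool cm, jaw+0 [ 4.66 -5.48 20.05]
  in target tool cm, jaw+180 [  4.66   5.48 -20.05]
```

View pics/w9.png

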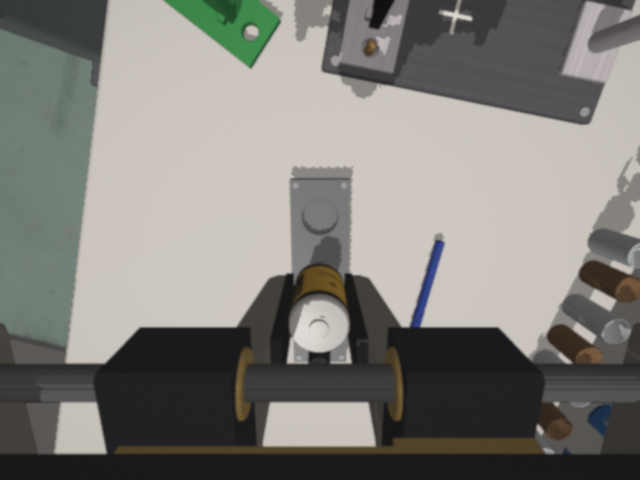

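Call:
drive_tool(
  offset=[
    [0,0,0],
    [0,0,0],
    [0,0,0],
    [0,0,0],
    [0,0,0],
    [0,0,0],
    [0,0,0],
    [0,0,0],
    [0,0,0],
    [0,0,0],
    [0,0,0],
    [0,0,0],
  ],
  rot=[
    [-0.1,0,0],
    [-0.11,0,0],
    [-0.12,0,0],
    [-0.12,0,0],
    [-0.12,0,0],
    [-0.12,0,0],
    [-0.12,0,0],
    [-0.12,0,0],
    [-0.12,0,0],
    [-0.12,0,0],
    [-0.115,0,0],
    [-0.1,0,0],
  ],
)

```text
clock: 16.23
tool_pos: [0.5106, -0.2167, 0.1992]
eef_rot: [61.0, 89.8, 157.0]
wrist_force: [-0.8, 1.1, -0.4]
finger_gap: 0.0253
```

Call:
drive_tool(
  offset=[
    [0,0,0],
    [0,0,0],
    [0,0,0],
    [0,0,0],
    [0,0,0],
    [0,0,0],
    [0,0,0],
  ],
  rot=[
    [0,0,-0.05],
    [0,0,-0.07],
    [0,0,-0.07],
    [0,0,-0.07],
    [0,0,-0.054],
    [0,0,0],
    [0,0,0],
  ],
)

```text
clock: 16.82
tool_pos: [0.5103, -0.217, 0.1999]
eef_rot: [-89.7, 72.2, 5.9]
wrist_force: [0.7, -0.4, -0.7]
finger_gap: 0.0255
```

```bash
python3 - <<'E'
from foc import *
plan(tgt(.08),95.6,18,5.6)
E
```

```text
t 16.82 pos [ 0.5103 -0.217   0.1999] F [ 0.7 -0.4 -0.7] gap 0.0255 q [ -30.    8.  115.   15.   44. -135.]
 jaw+0 rotvec(tool,rad) [-0.0014  0.0015 -0.004 ]
 jaw+180 rotvec(tool,rad) [ 3.1402e+00 -6.2000e-03 -2.3000e-03]
 world d [ 0.0481  0.2058 -0.0255]  in cur tool cm [ 4.54 -5.67 20.01]
  in target tool cm, jaw+0 [ 4.53 -5.68 20.01]
  in target tool cm, jaw+180 [  4.53   5.68 -20.01]
```

Call:
drive_tool(
  offset=[
    [0,-0.4,1.5],
    [0,-0.8,3],
    [0,-0.9,3],
    [0,-0.9,3],
    [0,-0.9,3],
    [0,-0.9,3],
    [0,-0.9,2.5],
    [1.5,0,1],
    [2,0,0],
    [1,0,0],
    [0,0,0],
    [0,0,0],
  ],
  rot=[
    [0,0,0],
    [0,0,0],
    [0,0,0],
    [0,0,0],
    [0,0,0],
    [0,0,0],
    [0,0,0],
    [0,0,0],
    [0,0,0],
    [0,0,0],
    [0,0,0],
    [0,0,0],
  ],
)

```text
clock: 17.82
tool_pos: [0.5599, -0.0116, 0.1755]
eef_rot: [-90.0, 72.2, 5.6]
wrist_force: [0.2, 0.3, -1.0]
finger_gap: 0.0251
```

```bash
python3 - <<'E'
from foc import *
plan(tgt(.0),95.6,18,5.6)
im=imaging.get_image("wrist"); v=im["pixels"].copy()
h=np.radians(5.6); c,s_=np.cos(h),np.sin(h)
for l in ((0,0,12),(-70,42,34),(-70,-42,34),(-65,27,100),(-65,-27,100),(87,0,138),(-110,66,12)):
    l=np.array(l)/1000; P=S+[c*l[0]-s_*l[1],s_*l[0]+c*l[1],l[2]]; px=proj(im,P)[0]; print(l,px.round(1)); cv2.circle(v,(int(round(px[1])),int(round(px[0]))),2,(255,0,255),-1)
cv2.imwrite("pics/w10.png",v)
t=imaging.get_image("scene"); cv2.imwrite("pics/s10.png",cv2.resize(t["pixels"][150:300,240:440],None,fx=4,fy=4,interpolation=cv2.INTER_CUBIC))
E
```

```text
t 17.82 pos [ 0.5599 -0.0116  0.1755] F [ 0.2  0.3 -1. ] gap 0.0251 q [  -3.    9.  117.    4.   36. -102.]
 jaw+0 rotvec(tool,rad) [ 0.0004  0.0001 -0.0029]
 jaw+180 rotvec(tool,rad) [-3.1412e+00  4.5000e-03  2.0000e-04]
 world d [ 0.0232  0.0029 -0.0772]  in cur tool cm [8.07 0.14 0.06]
  in target tool cm, jaw+0 [8.07 0.16 0.06]
  in target tool cm, jaw+180 [ 8.07 -0.16 -0.06]
[0.    0.    0.012] [189.6 320.4]
[-0.07   0.042  0.034] [118.4 375.6]
[-0.07  -0.042  0.034] [118.4 265.9]
[-0.065  0.027  0.1  ] [154.8 364.9]
[-0.065 -0.027  0.1  ] [154.7 277.6]
[0.087 0.    0.138] [365.  320.7]
[-0.11   0.066  0.012] [ 56.7 408.1]
```

View pics/w10.png

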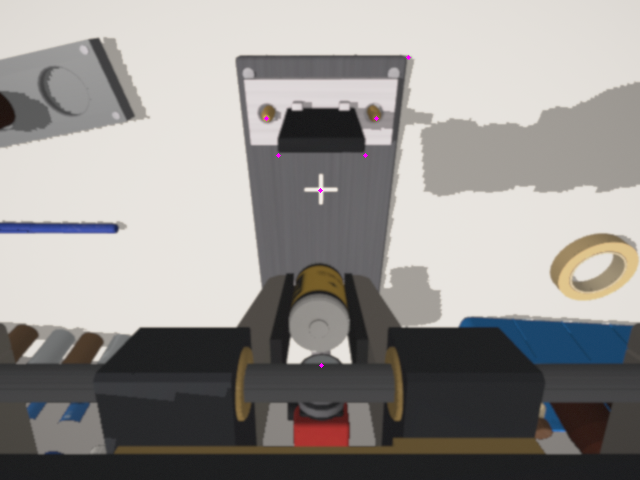

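View pics/s10.png

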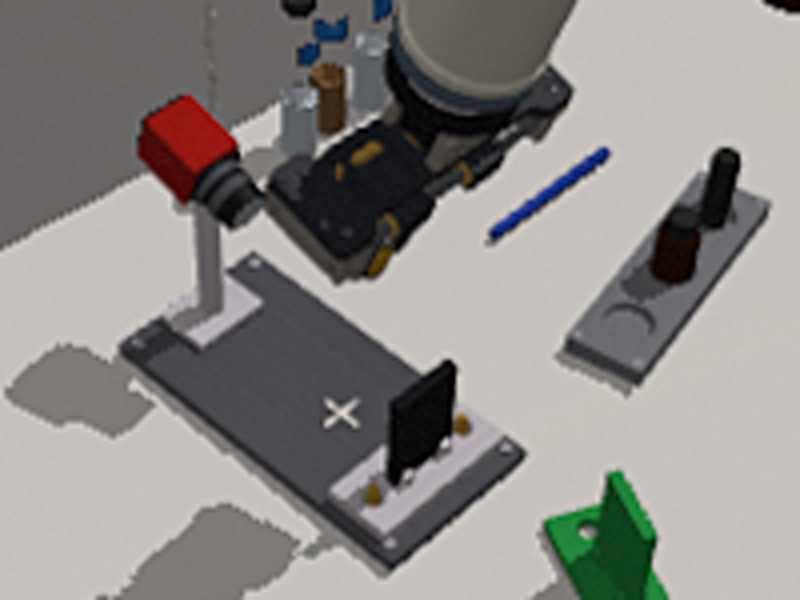

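Call:
drive_tool(
  offset=[
    [1,0.15,0.05],
    [2,0,0],
    [2,0,0],
    [1.5,0,0],
    [1,0,0],
    [0.5,0,0],
    [0,0,0],
    [0,0,0],
    [0,0,0],
  ],
  rot=[
    [0,0,0],
    [0,0,0],
    [0,0,0],
    [0,0,0],
    [0,0,0],
    [0,0,0],
    [0,0,0],
    [0,0,0],
    [0,0,0],
  ],
)

```text
clock: 18.67
tool_pos: [0.5836, -0.0088, 0.1007]
eef_rot: [-90.0, 71.9, 5.6]
wrist_force: [-0.1, 0.2, -1.1]
finger_gap: 0.0254
```

```bash
python3 - <<'E'
from foc import *
plan(tgt(.0),95.6,18,5.6)
s,p,r=cur()
im=imaging.get_image("wrist"); v=im["pixels"].copy()
for y in(0,-.013,.013): print("top",y,proj(im,p+r.apply([-.0363,y,0])).round(1))
h=np.radians(5.6); c,s_=np.cos(h),np.sin(h)
for l in ((0,0,12),(-70,42,34),(-70,-42,34),(87,0,138)):
    l=np.array(l)/1000; P=S+[c*l[0]-s_*l[1],s_*l[0]+c*l[1],l[2]]; px=proj(im,P)[0]; print(l,px.round(1)); cv2.circle(v,(int(round(px[1])),int(round(px[0]))),2,(255,0,255),-1)
cv2.imwrite("pics/w11.png",v)
t=imaging.get_image("scene"); T=t["pixels"].copy(); F=S+[0,0,.11]; zc=-tx
for P in (F,F+.024*zc,F-.024*zc):
    print("scene",proj(t,P).round(1))
cv2.imwrite("pics/s11.png",cv2.resize(t["pixels"][170:290,260:420],None,fx=5,fy=5,interpolation=cv2.INTER_CUBIC))
for n in ("scene","top"):
  for k in ("test_cell_middle","test_cell","lens","focus"): print(n,k,[(np.round(a["pixel"],1),a["conf"]) for a in imaging.spot_point(k,n)][:2])
t=imaging.get_image("top"); cv2.imwrite("pics/t11.png",cv2.resize(t["pixels"][150:300,240:440],None,fx=4,fy=4,interpolation=cv2.INTER_CUBIC))
E
```

```text
t 18.67 pos [ 0.5836 -0.0088  0.1007] F [-0.1  0.2 -1.1] gap 0.0254 q [  -3.   17.  118.    6.   27. -103.]
 jaw+0 rotvec(tool,rad) [ 0.0004 -0.0001  0.001 ]
 jaw+180 rotvec(tool,rad) [-3.1412e+00 -1.6000e-03 -1.0000e-04]
 world d [-0.0005  0.0001 -0.0024]  in cur tool cm [0.21 0.12 0.02]
  in target tool cm, jaw+0 [0.21 0.12 0.02]
  in target tool cm, jaw+180 [ 0.21 -0.12 -0.02]
top 0 [[327.5 321. ]]
top -0.013 [[355.1 320.9]]
top 0.013 [[298.6 321.1]]
[0.    0.    0.012] [203.7 320.3]
[-0.07   0.042  0.034] [109.7 396.7]
[-0.07  -0.042  0.034] [109.6 244.9]
[0.087 0.    0.138] [450.7 320.6]
scene [[228.3 325.7]]
scene [[223.6 327.9]]
scene [[232.9 323.5]]
scene test_cell_middle [(array([227.2, 326.2]), 0.41)]
scene test_cell [(array([233.9, 321.2]), 0.54), (array([204.6, 300.9]), 0.4)]
scene lens [(array([203.1, 302.3]), 0.66)]
scene focus [(array([230.6, 326.4]), 0.72)]
top test_cell_middle [(array([252.2, 413. ]), 0.48)]
top test_cell [(array([253.4, 406.5]), 0.64)]
top lens [(array([188.5, 332.4]), 0.65)]
top focus []
```

View pics/w11.png

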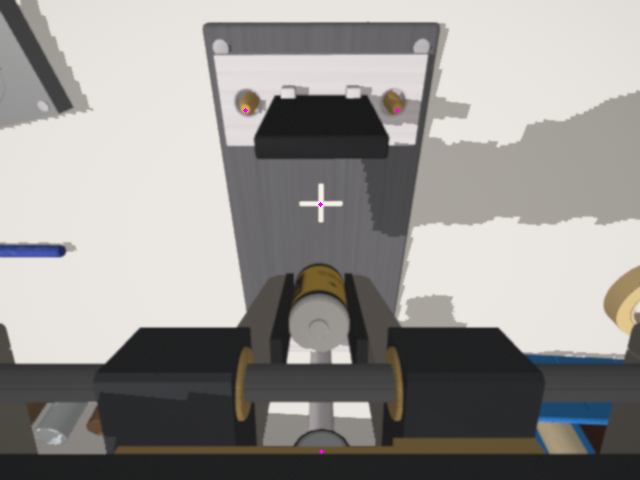

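View pics/s11.png

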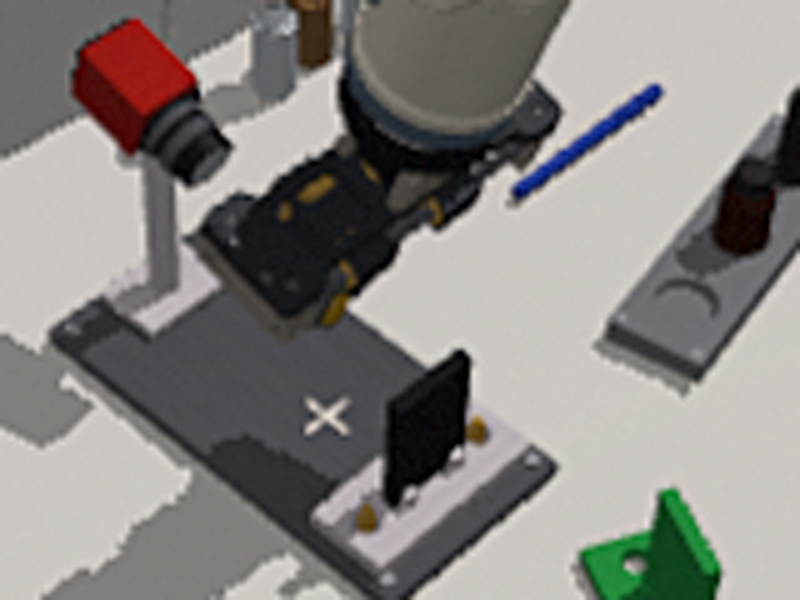

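View pics/t11.png

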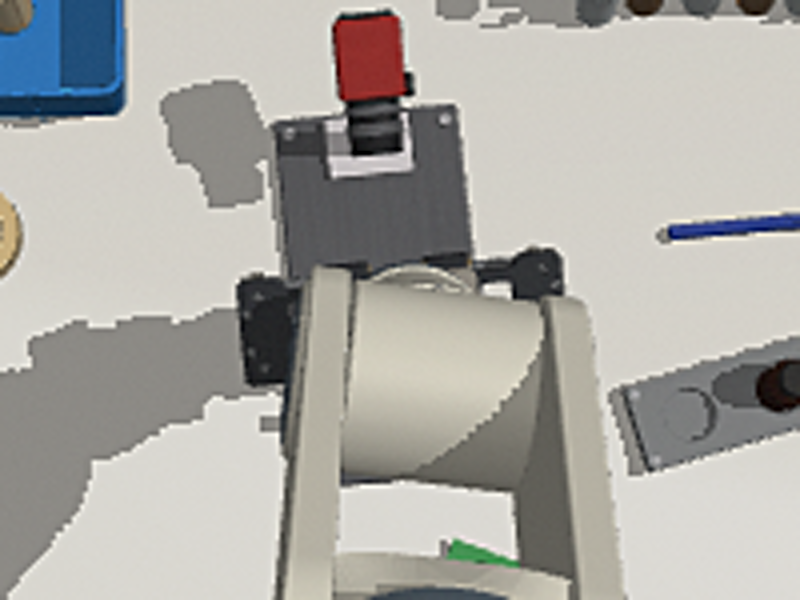

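```bash
python3 - <<'E'
from foc import *
s,p,r=cur()
im=imaging.get_image("wrist"); v=cv2.resize(im["pixels"][250:370,240:400],None,fx=5,fy=5,interpolation=cv2.INTER_CUBIC)
th=np.linspace(0,2*np.pi,60)
for X,col in ((-.0363,(0,0,255)),(.0117,(255,0,0))):
  for t in th:
    px=proj(im,p+r.apply([X,.013*np.cos(t),.013*np.sin(t)]))[0]; cv2.circle(v,(int((px[1]-240+.5)*5),int((px[0]-250+.5)*5)),1,col,-1)
cv2.imwrite("pics/w12.png",v)
E
```

```text
(no output)
```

View pics/w12.png

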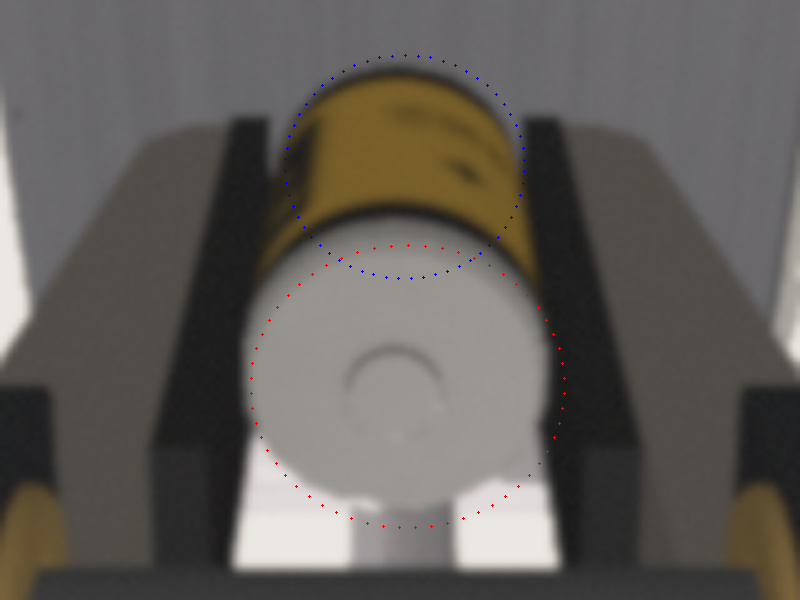

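Call:
drive_tool(
  offset=[
    [0.2,0.1,0.02],
    [0,0,0],
    [0,0,0],
    [0,0,0],
    [0,0,0],
    [0,0,0],
    [0,0,0],
    [0,0,0],
  ],
  rot=[
    [0,0,0],
    [0,0,0],
    [0,0,0],
    [0,0,0],
    [0,0,0],
    [0,0,0],
    [0,0,0],
    [0,0,0],
  ],
)

```text
clock: 19.93
tool_pos: [0.5829, -0.0086, 0.0977]
eef_rot: [-90.0, 72.0, 5.6]
wrist_force: [-0.1, 0.4, -1.1]
finger_gap: 0.0255
```

```bash
python3 - <<'E'
from foc import *
for i in range(4):
    plan(tgt(.0),95.6,18,5.6)
    im=imaging.get_image("wrist")
im=imaging.get_image("wrist"); 
h=np.radians(5.6); print(proj(im,S+[0,0,.012]))
cv2.imwrite("pics/w13.png",cv2.resize(im["pixels"][100:340,160:480],None,fx=2.5,fy=2.5,interpolation=cv2.INTER_CUBIC))
E
```

```text
t 19.93 pos [ 0.5829 -0.0086  0.0977] F [-0.1  0.4 -1.1] gap 0.0255 q [  -3.   18.  118.    6.   26. -103.]
 jaw+0 rotvec(tool,rad) [ 0.0005  0.0001 -0.0001]
 jaw+180 rotvec(tool,rad) [-3.1411e+00  1.0000e-04  2.0000e-04]
 world d [ 0.0002 -0.0002  0.0006]  in cur tool cm [-0.06 -0.03 -0.02]
  in target tool cm, jaw+0 [-0.06 -0.03 -0.02]
  in target tool cm, jaw+180 [-0.06  0.03  0.02]
t 19.98 pos [ 0.5829 -0.0086  0.0977] F [ 0.6 -1.1 -0.8] gap 0.0256 q [  -3.   18.  118.    6.   26. -103.]
 jaw+0 rotvec(tool,rad) [ 0.0004  0.0001 -0.0001]
 jaw+180 rotvec(tool,rad) [-3.1412e+00  1.0000e-04  2.0000e-04]
 world d [ 0.0002 -0.0002  0.0006]  in cur tool cm [-0.05 -0.04 -0.02]
  in target tool cm, jaw+0 [-0.05 -0.04 -0.02]
  in target tool cm, jaw+180 [-0.05  0.04  0.02]
t 20.03 pos [ 0.5829 -0.0086  0.0977] F [ 0.4 -0.3 -0.1] gap 0.0253 q [  -3.   18.  118.    6.   26. -103.]
 jaw+0 rotvec(tool,rad) [ 0.0004  0.0001 -0.0001]
 jaw+180 rotvec(tool,rad) [-3.1412e+00  1.0000e-04  2.0000e-04]
 world d [ 0.0002 -0.0002  0.0006]  in cur tool cm [-0.06 -0.04 -0.02]
  in target tool cm, jaw+0 [-0.06 -0.04 -0.02]
  in target tool cm, jaw+180 [-0.06  0.04  0.02]
t 20.08 pos [ 0.5829 -0.0085  0.0977] F [-0.3 -0.1 -0.2] gap 0.0254 q [  -3.   18.  118.    6.   26. -103.]
 jaw+0 rotvec(tool,rad) [ 0.0005  0.0001 -0.0001]
 jaw+180 rotvec(tool,rad) [-3.1411e+00  1.0000e-04  2.0000e-04]
 world d [ 0.0002 -0.0002  0.0006]  in cur tool cm [-0.05 -0.03 -0.02]
  in target tool cm, jaw+0 [-0.05 -0.03 -0.02]
  in target tool cm, jaw+180 [-0.05  0.03  0.02]
[[206.70653765 319.82812126]]
```

View pics/w13.png

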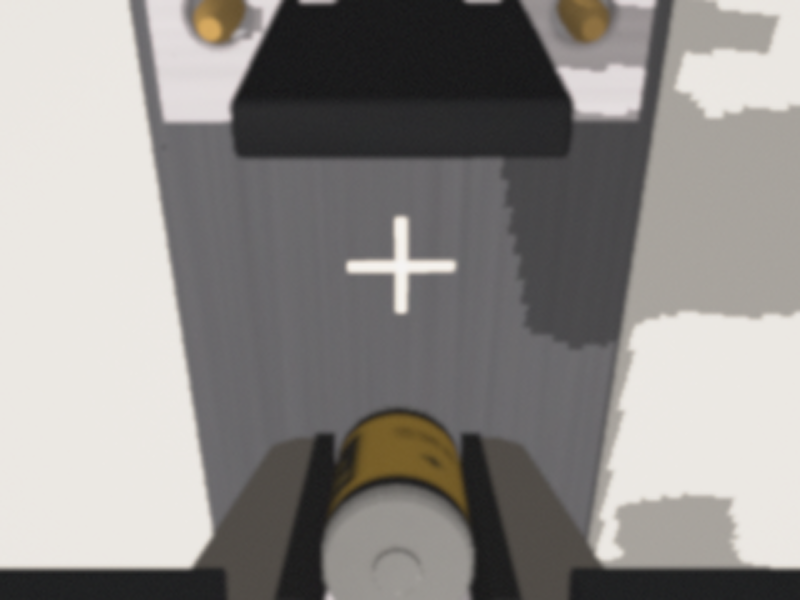

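Call:
drive_tool(
  offset=[
    [-0.05,-0.03,0.04],
    [0,0,0],
    [0,0,0],
    [0,0,0],
    [0,0,0],
    [0,0,0],
    [0,0,0],
    [0,0,0],
    [0,0,0],
    [0,0,0],
  ],
  rot=[
    [0,0,0],
    [0,0,0],
    [0,0,0],
    [0,0,0],
    [0,0,0],
    [0,0,0],
    [0,0,0],
    [0,0,0],
    [0,0,0],
    [0,0,0],
  ],
)

```text
clock: 21.02
tool_pos: [0.5829, -0.0081, 0.0982]
eef_rot: [-90.0, 72.0, 5.6]
wrist_force: [-0.2, 0.4, -0.2]
finger_gap: 0.0253
```

```bash
python3 - <<'E'
from foc import *
plan(tgt(.0),95.6,18,5.6); print(manip.read_state()["qd"].round(2))
workorder.close_job()
plan(tgt(.0),95.6,18,5.6)
E
```

```text
t 21.02 pos [ 0.5829 -0.0081  0.0982] F [-0.2  0.4 -0.2] gap 0.0253 q [  -2.   18.  118.    6.   26. -103.]
 jaw+0 rotvec(tool,rad) [ 0.0005  0.0002 -0.0002]
 jaw+180 rotvec(tool,rad) [-3.1411e+00  3.0000e-04  2.0000e-04]
 world d [ 0.0001 -0.0006  0.0001]  in cur tool cm [-0.01 -0.01 -0.06]
  in target tool cm, jaw+0 [-0.01 -0.01 -0.06]
  in target tool cm, jaw+180 [-0.01  0.01  0.06]
[-0.01  0.04 -0.01  0.08 -0.01 -0.05]
the job is handed in; nothing more can be done
the job is handed in; nothing more can be done
```

I seated the black backdrop flush over both brass pins and let go of it. I then took the yellow test cell out of the rack and handed the job in at about 21 s, still holding the cell at the focus, leaning 18° away from the camera.

- **Backdrop:** the wrist and scene pictures showed both pins through the holes. The wrist force rose as the foot reached the base, and the release left the backdrop standing in place.
- **Cell at the end:** the tool was within 0.6 mm and 0.03° of the target I worked out. The arm was still, with almost no outside force, and the grip gap was 25.3 mm on the 26 mm cell.
- **What disagreed:** the wrist pictures put the stand's sideways position at about -9.1 mm in one pose and -7.8 mm in another. I aimed between the two, so the cell could be off the cross by about 1 mm.
- **What I couldn't check:**
  - In the last scene and top pictures the gripper hid the cell. Its place in the hand was checked only with the wrist camera, where it agreed to about 1 mm.
  - The networks' top-camera reports of the cell pointed at its empty seat in the rack, so I ignored them.

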